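# Weigh a hardener tin in the draught shield

### The arm

A 6-joint arm with a two-finger parallel gripper is mounted at the origin on the work surface. World frame = base frame: x ahead of the robot, y to its left, z up, the work surface at z = 0. Lengths are in m, angles in rad, forces in N, time in s.
With the tool pointing down it reaches from about 0.25 to 0.725 m from the base axis. Payload 4 kg.
Tool frame: the origin (TCP) lies midway between the tips of the shut fingers; the grasp point (between the pads) lies 19 mm behind it; z points along the fingers, y is the direction in which the jaws open and shut (so a half turn about z gives the same grasp; the last joint's range is limited). The gripper opens to 85 mm and grips with 20 to 120 N. Pads are 22 mm wide; open, the fingers measure 114 mm over their backs; the gripper's body (76 mm by 85 mm) begins 54 mm behind the grasp point. The pads swing forward as they close: fully open they stand 13 mm farther back than shut.
Start: joints at [1.204, 0.241, 0.005, 1.335, 0, 1.571], TCP at [0.179, 0.467, 0.231] pointing down, gripper open.
Joint ranges: [-2.72, 2.72], [-1.05, 1.87], [-1.09, 1.28], [-1.99, 2.15], [-1.42, 1.44], [-3.14, 3.14]. Speed limits (rad/s): [2.79, 2.79, 3.14, 3.14, 3.14, 3.14].

### API

Orientations are given as a unit quaternion [x, y, z, w].
In Python, from workcell import bot gives the robot as it stands. The module is installed in compiled form; this text tells all that it offers.
- The arm moves only by the tool move_arm, never from a script. Its argument "series" is a list that holds one entry, the list of rows, each a list of 7 numbers: the shift along the world's x, y, z in cm, then the turn, a rotation vector about the world's x, y, z in degrees, then the opening, from 0 (shut) to 1 (fully open). A call has exactly 5 rows; each row shifts and turns the pose as measured when the row begins; what a row does not reach is not made up. A row lasts 1/10 s, in which the tool goes at most 50 mm and 8.59 degrees, less where a joint would pass 70% of its speed; a pose out of reach is approached as far as the arm can. A call with a gripper value outside its range is refused whole. The fingers move at their own pace and stop on an object; the grip force is fixed at half the most. Time passes only in rows, so rows that do not move let the fingers close, or fill a call up. It gives the time, the measured TCP pose, the force and the opening at its end, in the units of the state.
- bot.get_obs(): the state, without advancing time (a new reading comes with each control period).
- bot.camera(name): name is "side" or "top"; returns (picture, depth): 384x512x3 uint8, red, green, blue; 384x512 float32, m along the optical axis (not along the pixel's ray), 0 where there is no reading.
- bot.camera_info(name): a dict with "vfov" (degrees; the focal length in pixels is half the picture's height over the tangent of half this angle, whatever the lens; pixels are square), "cx", "cy" (the principal point, pixels), "cam_to_world" (4x4, takes a point from camera to world coordinates). Camera axes: x right, y down, z forward; pixel columns grow to the right and rows downward; lengths in m; the calibration is good to about 2 mm. A picture is of the moment at which its call begins. camera_info takes no time and is no camera call.
- bot.job_done(): hands the job in, once; it reports no verdict.
Trained networks look in the newest picture that a camera, given by its name, has taken for a name from the list of things; names that differ only in an ending like _2 or _b are one class to them, and where a whole thing is asked for, a point or a joint stands for the part that bears it (a point fixed in the world has none). Each returns a list of dicts, best first, with "confidence" (0 to 1); they miss things now and then, are a little off and sometimes report something else, mostly with a low value. They report only what shows in the picture. A call takes as long as a camera call. They do not tell look-alikes from the thing itself.
- bot.find_in(camera, target): "at" ([x, y, z] in m, in world coordinates, good to about 4 mm: the middle of the surface that is visible of it).
The state is a dict: "clock": time; "joint_pos": joint angles; "joint_vel": joint speeds; "tau": joint torques, N m; "eef_pos": TCP position; "tool_rot": TCP orientation; "ft_force": force on the tool from outside, world axes, zero at the start; "ft_torque": the same for the moment, N m; "grip_width": finger opening in m.
Only numpy, scipy, OpenCV 4.12 (cv2) and the standard library are available. Lean on these libraries where they do the work, as an engineer would, in place of code of your own. Each camera call takes 0.05 s, during which the arm holds its last target.

### The job

Weigh the slim screw-cap tin: stand it upright in the middle of the scale pan inside the clear draught shield, setting it down gently and keeping it upright on the way. Then push the shield's door shut, without slamming it, until it snaps home on its roller catch and stays shut. Leave the other things on the bench alone.

Things in the scene. Friction and masses are not known exactly. Their poses are not given: they have to be found in the camera images.
- tin: the tin to weigh: slim round metal tin, 64 mm in diameter, straight sides from 0 to 80 mm height, then a cone and a black screw cap 32 mm in diameter up to 109 mm; 0.25 to 0.5 kg, centre of mass about 43 mm up. Origin: centre of its underside, z axis up along the tin. It starts standing on the bench in front of the shield, where the door would sweep.
- shield: the draught shield, fixed to the bench: box-shaped aluminium frame with clear sides, back and roof, 270 mm deep (its x), 310 mm wide (its y), 345 mm high. Origin: centre of its underside; x points from the open front to the back, y to the left seen from the front, z up. Inside stands the scale, 180 by 180 mm, 64 mm high, centred under the pan.
- opening (a point): middle of the lower edge of the shield's front opening, 12 mm above the bench, in the plane where the frame ends; axes as the shield's. The opening is 280 mm wide and clear up to 330 mm above the bench; the roof covers all behind it (330 to 345 mm), so a tool pointing straight down cannot reach the pan: it must lean some 40 to 45 degrees and come in through the front.
- pan_top (a point): centre of the top face of the round steel scale pan, 130 mm in diameter, 95 mm behind the plane of the front opening and 80 mm above the bench; axes as the shield's. The pan is firm and does not sink.
- door (a joint): angle of the shield's front door, rad: 0 shut, growing as it swings open towards the robot, at most 2.25; starts wide open. It stays where it is left and swings freely. Its roller catch is met at about 0.065 rad, needs a push of about 7 N near the free edge, is passed at about 0.03 rad, then pulls the door to 0 and holds it; short of that the door stays ajar.
- door_hinge (a point): on the door's upright hinge axis at the shield's right front edge, 179 mm above the bench. Axes turn with the door; at angle 0 they are the shield's. The leaf reaches 300 mm from the hinge along its +y axis, is 12 mm thick (6 mm either side of the axis) and stands from 16 to 342 mm above the bench. Its outer face looks along -x and is flat but for the pull bar.
- door_edge (a point): point on the door's outer face at its free edge, 300 mm from the hinge axis, 179 mm above the bench; axes as the door's. Beside it an upright pull bar stands 35 mm out from the outer face, 287 mm from the hinge, between 95 and 205 mm above the bench.
- catch (a point): the small roller catch under the front top rail near the left front corner; its roller hangs down to 305 mm above the bench (this point), 25 mm behind the plane of the opening and 112 mm left of its middle. The matching tongue sticks 44 mm out from the door's inner face, 262 mm from the hinge, 300 mm above the bench.
- indicator: the scale's indicator, a display box on a foot, fixed, 140 mm wide and 110 mm high, on the bench beyond the shield's left side, out of the way; origin: centre of its underside.
- cup: bystander: open white plastic mixing cup, 90 mm wide at the rim and 100 mm high, standing on the bench; origin: centre of its underside. It stands to the left, well clear of the door, and may have swapped places with the squat tin.
- squat_tin: bystander: wide low lever-lid tin, 108 mm in diameter and 65 mm high, standing on the bench to the left, clear of the door; origin: centre of its underside.
There are look-alikes about, which are no part of the job. What is shaped like the tin but orange or pink is not meant.

How it is judged:
By the outcome, as a careful person would: the job done as asked, in the order asked, and still so for the second after the job is handed in, with the robot touching nothing.
It also fails if it takes over 72 s, if anything falls off the work surface, if the arm or the gripper's body presses on something with over 40 N, if the wrist force passes 120 N, or if a joint passes its speed limit or range.

## Working session

There is one attempt and no reset: what is moved stays moved. The work goes in short steps, Python scripts to look and compute and a tool call to move; the robot and the scene stay as the last step left them, time stands still between calls to the robot, and variables do not carry over. Pictures are saved under pics/ and viewed, and the job is handed in when it is done.

Besides the shell and the picture viewer there is one more tool, called after "Call:" as name(argument=value, ...) on one line, values as JSON. move_arm: Moves the arm, as the interface text tells. Its arguments: {"type":"object","properties":{"series":{"type":"array","items":{"type":"array","items":{"type":"array","items":{"type":"number"}}}}},"required":["series"]}

```bash
mkdir -p pics; cat > h.py <<'E'
import numpy as np, cv2
from workcell import bot
def snap(name,fn):
    p,d=bot.camera(name)
    cv2.imwrite('pics/'+fn+'.png',cv2.resize(p[:,:,::-1],None,fx=1.5,fy=1.5,interpolation=cv2.INTER_CUBIC))
    np.save('pics/'+fn+'.npy',d); return p,d
def w(name,d,u,v,z=None):
    i=bot.camera_info(name); f=d.shape[0]/2/np.tan(np.radians(i['vfov'])/2)
    z=d[v,u] if z is None else z
    return (i['cam_to_world']@[ (u-i['cx'])/f*z,(v-i['cy'])/f*z,z,1])[:3]
def cloud(name,d):
    i=bot.camera_info(name); f=d.shape[0]/2/np.tan(np.radians(i['vfov'])/2)
    v,u=np.mgrid[:d.shape[0],:d.shape[1]]
    P=np.stack([(u-i['cx'])/f*d,(v-i['cy'])/f*d,d,np.ones_like(d)],-1)
    return (P@np.asarray(i['cam_to_world']).T)[...,:3]
E
python3 - <<'E'
from h import *
np.set_printoptions(precision=4,suppress=True)
for c in ['side','top']:
    snap(c,c+'0'); i=bot.camera_info(c); print(c,i['vfov'],i['cx'],i['cy'],np.array(i['cam_to_world']))
    for t in ['tin','shield','door','pan_top','door_edge','catch','cup','squat_tin']:
        try: print(t,[(np.round(r['at'],3),round(r['confidence'],2)) for r in bot.find_in(c,t)])
        except Exception as e: print(t,e)
print(bot.get_obs())
E
```

```text
side 42.57495806371845 254.60434524321906 189.12286750938273 [[ 0.9614  0.2599 -0.09    0.6326]
 [ 0.275  -0.9138  0.2988 -0.4815]
 [-0.0046 -0.312  -0.9501  1.7535]
 [ 0.      0.      0.      1.    ]]
tin [(array([ 0.317, -0.335,  0.084]), 0.91), (array([ 0.714, -0.262,  0.083]), 0.88), (array([ 0.294, -0.2  ,  0.081]), 0.69), (array([ 0.521, -0.11 ,  0.084]), 0.63), (array([ 0.592, -0.026,  0.08 ]), 0.17)]
shield [(array([0.653, 0.008, 0.337]), 0.86)]
door [(array([ 0.592, -0.324,  0.298]), 0.94)]
pan_top []
door_edge [(array([ 0.59 , -0.324,  0.296]), 0.75)]
catch [(array([0.65 , 0.007, 0.34 ]), 0.86)]
cup [(array([0.334, 0.228, 0.05 ]), 0.95)]
squat_tin [(array([0.323, 0.356, 0.064]), 0.85)]
top 42.03446746219034 250.7795442947763 193.1381569612385 [[ 0.0911 -0.9718  0.2176  0.1737]
 [-0.9958 -0.0897  0.0165  0.0223]
 [ 0.0034 -0.2182 -0.9759  1.637 ]
 [ 0.      0.      0.      1.    ]]
tin [(array([ 0.508, -0.099,  0.082]), 0.72), (array([ 0.288, -0.18 ,  0.085]), 0.68), (array([ 0.736, -0.258,  0.082]), 0.53)]
shield [(array([0.616, 0.013, 0.34 ]), 0.94), (array([0.31 , 0.364, 0.062]), 0.68)]
door [(array([ 0.592, -0.307,  0.216]), 0.75), (array([0.614, 0.014, 0.338]), 0.16)]
pan_top [(array([ 0.588, -0.018,  0.076]), 0.69)]
door_edge [(array([ 0.593, -0.304,  0.217]), 0.96)]
catch [(array([0.619, 0.014, 0.341]), 0.82)]
cup [(array([0.342, 0.223, 0.013]), 0.93)]
squat_tin [(array([0.31 , 0.364, 0.064]), 0.64)]
{'clock': 0.9, 'joint_pos': array([ 1.204 ,  0.2406,  0.005 ,  1.3352, -0.    ,  1.5708]), 'joint_vel': array([ 0.0012, -0.0007, -0.0007, -0.0009,  0.0022, -0.0022]), 'tau': array([ -0.0008, -37.2193,  25.2695,   0.0009,   0.0001,   0.    ]), 'eef_pos': array([0.1793, 0.4667, 0.2313]), 'tool_rot': array([0.1824, 0.9832, 0.    , 0.    ]), 'ft_force': array([0.1862, 0.7499, 0.7786]), 'ft_torque': array([-0.0174, -0.0392,  0.0355]), 'grip_width': 0.0854467145592945}
```

View pics/side0.png

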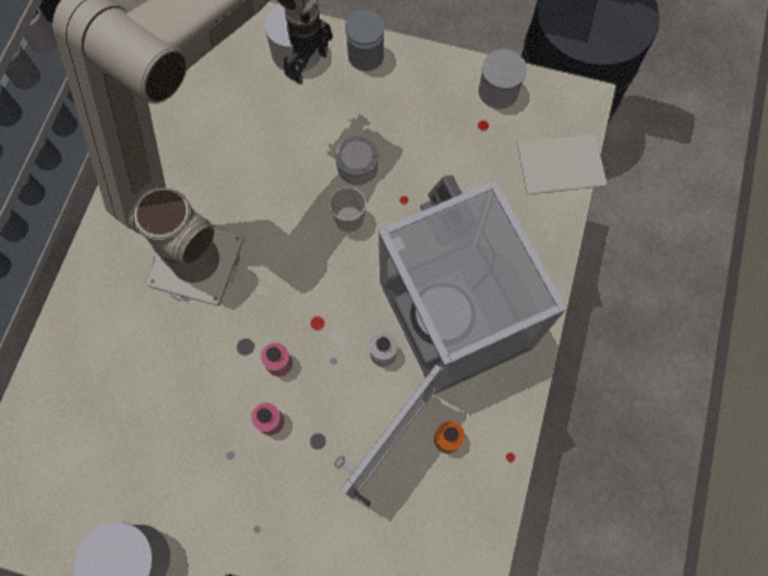

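View pics/top0.png

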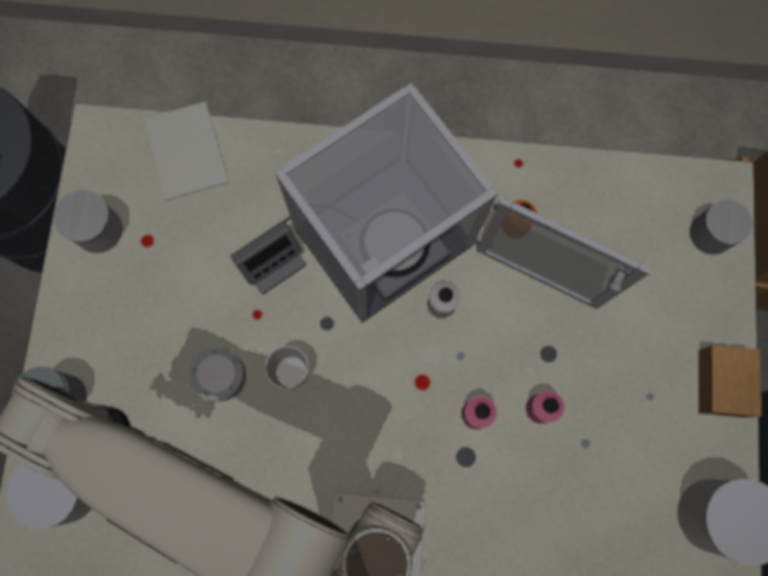

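The target tin is the grey one: side (383,348), top (444,297). The two pink and one orange look-alikes are elsewhere. The shield's open front faces the robot obliquely, and the door is wide open to the right. Next I'll measure these properly from the depth.

```bash
python3 - <<'E'
import numpy as np,cv2
from h import *
np.set_printoptions(precision=4,suppress=True)
for c in ['side','top']:
    d=np.load(f'pics/{c}0.npy'); P=cloud(c,d); z=P[...,2]; ok=d>0
    m=ok&(z>.33)&(z<.36)&(P[...,0]>.4)&(P[...,0]<1.0)&(abs(P[...,1])<.3)
    pts=P[m]; print(c,'roof n',len(pts),np.median(pts[:,2]))
    r=cv2.minAreaRect(pts[:,:2].astype(np.float32)*1000); print(r, cv2.boxPoints(r)); print(np.percentile(pts[:,:2],[0,100],axis=0))
    # door top
    m=ok&(z>.325)&(z<.355)&(P[...,1]<-.1)&(P[...,0]>.3)&(P[...,0]<.9)
    q=P[m]; print('door top n',len(q))
    if len(q):
        r=cv2.minAreaRect(q[:,:2].astype(np.float32)*1000);print(r,cv2.boxPoints(r))
    # cap
    for (x,y) in [(.515,-.105)]:
        near=ok&(np.hypot(P[...,0]-x,P[...,1]-y)<.05)
        cap=P[near&(z>.103)&(z<.118)]; print('cap',len(cap),cap.mean(0),cv2.minEnclosingCircle(cap[:,:2].astype(np.float32)))
        body=P[near&(z>.02)&(z<.078)]; 
        from scipy.optimize import least_squares
        s=least_squares(lambda p:np.hypot(body[:,0]-p[0],body[:,1]-p[1])-.032,[x,y],loss='soft_l1',f_scale=.002);print('body',len(body),s.x,np.std(s.fun))
    pan=P[ok&(z>.07)&(z<.09)&(np.hypot(P[...,0]-.6,P[...,1]+.02)<.12)]
    print('pan',len(pan)); 
    if len(pan)>20: print(cv2.minEnclosingCircle(pan[:,:2].astype(np.float32)),np.median(pan,0))
E
```

```text
side roof n 8961 0.3405719136836325
((629.6390380859375, -27.802459716796875), (410.3471374511719, 377.5172119140625), 40.73297882080078) [[ 350.9954  -18.6518]
 [ 597.3384 -304.7188]
 [ 908.2827  -36.9531]
 [ 661.9396  249.1139]]
[[ 0.4597 -0.2995]
 [ 0.8639  0.2423]]
door top n 992
((590.4297485351562, -246.22706604003906), (395.22540283203125, 112.66448974609375), 61.08329772949219) [[ 445.5676 -391.9634]
 [ 544.1855 -446.4409]
 [ 735.2919 -100.4908]
 [ 636.674   -46.0132]]
cap 65 [ 0.5174 -0.1024  0.1101] ((0.5181863903999329, -0.1029326319694519), 0.01562599092721939)
body 74 [ 0.5165 -0.1013] 0.0019372551056913358
pan 164
((0.5678086280822754, -0.0378786064684391), 0.08724897354841232) [ 0.5453 -0.072   0.0815]
top roof n 10987 0.34006519966689797
((629.0902099609375, -25.674835205078125), (418.5102844238281, 375.9197998046875), 40.68722152709961) [[ 347.8797  -19.5682]
 [ 592.9528 -304.6206]
 [ 910.3007  -31.7815]
 [ 665.2276  253.2709]]
[[ 0.4598 -0.2999]
 [ 0.8632  0.2495]]
door top n 1171
((592.2019653320312, -246.62228393554688), (386.22015380859375, 102.509521484375), 61.50737762451172) [[ 455.033  -391.8917]
 [ 545.1263 -440.7935]
 [ 729.371  -101.3528]
 [ 639.2776  -52.4511]]
cap 77 [ 0.5179 -0.0959  0.1087] ((0.518074095249176, -0.09544259309768677), 0.016031408682465553)
body 88 [ 0.5185 -0.0955] 0.0015446036966557883
pan 268
((0.5654150247573853, -0.0398014560341835), 0.08572972565889359) [ 0.5616 -0.0421  0.0802]
```

```bash
cat > fit.py <<'E'
import numpy as np,cv2
from h import *
from scipy.optimize import minimize
np.set_printoptions(precision=4,suppress=True)
for c in ['side','top']:
    d=np.load(f'pics/{c}0.npy'); P=cloud(c,d); z=P[...,2]; ok=d>0
    m=ok&(z>.325)&(z<.36)&(P[...,0]>.4)&(P[...,0]<.95)&(P[...,1]<.3)&(P[...,1]>-.45)
    q=P[m]
    # raster
    img=np.zeros((400,300),np.uint8)
    img=np.zeros((380,300),np.uint8)
    # soft rectangle score: inside count minus area coverage
    rng=np.random.default_rng(0)
    lab=cv2.connectedComponents(m.astype(np.uint8))
    best=None
    X=q[:,:2]
    # grid raster of occupied cells 4 mm
    g=.003
    def score(p,L=.270,W=.310):
        a=p[2]; e=np.array([np.cos(a),np.sin(a)]); n=np.array([-e[1],e[0]])
        t=(X-p[:2])@np.stack([e,n],1)
        s=np.clip((L/2-abs(t[:,0]))/.004,-1,1); r=np.clip((W/2-abs(t[:,1]))/.004,-1,1)
        return -np.sum(np.minimum(s,r))
    for a in np.radians(np.arange(0,90,5)):
        for s in [(.66,.0),(.64,.01),(.66,.03)]:
            r=minimize(score,[*s,a],method='Nelder-Mead',options=dict(initial_simplex=[[*s,a],[s[0]+.02,s[1],a],[s[0],s[1]+.02,a],[*s,a+.05]]))
            if best is None or r.fun<best.fun: best=r
    p=best.x; a=p[2]; e=np.array([np.cos(a),np.sin(a)]); n=np.array([-e[1],e[0]])
    print(c,p,np.degrees(a),best.fun,len(q))
    t=(X-p[:2])@np.stack([e,n],1)
    ins=(abs(t[:,0])<.15)&(abs(t[:,1])<.17)
    print(np.percentile(t[ins],[0.5,1,3,97,99,99.5],axis=0).T)
    pl=np.median(z[m]); 
    for lo in (-.1,-.05,0,.05): 
        s=ins&(abs(t[:,1]-lo)<.02); print('front edge x',lo,np.percentile(t[s,0],[1,2,99]))
    dr=q[(t[:,1]<-.165)|(t[:,0]<-.15)]; dr=dr[dr[:,1]<-.1]
    vx,vy,x0,y0=cv2.fitLine(dr[:,:2].astype(np.float32),cv2.DIST_L2,0,.01,.01).ravel()
    print('door',len(dr),vx,vy,x0,y0,np.degrees(np.arctan2(vy,vx)), np.median(dr[:,2]))
    print('pan est',p[:2]+e*(-.135+.095),'hinge est',p[:2]-e*.135-n*.155)
    img=np.zeros((400,330,3),np.uint8)
    for x,y,_ in q: cv2.circle(img,(int((.3-y)/.002),int((.95-x)/.002)),1,(200,200,200),-1) if 0<(.3-y)/.002<330 else None
    cv2.imwrite(f'pics/r_{c}.png',img)
E
python3 fit.py
```

```text
side [0.6619 0.0392 0.7083] 40.581513731366826 -7914.641635268779 9242
[[-0.1339 -0.1334 -0.1284  0.128   0.1334  0.1347]
 [-0.1535 -0.1529 -0.1474  0.1464  0.1532  0.1552]]
front edge x -0.1 [-0.1331 -0.1303  0.1329]
front edge x -0.05 [-0.1331 -0.1308  0.1335]
front edge x 0 [-0.1334 -0.1312  0.1326]
front edge x 0.05 [-0.1333 -0.1306  0.1331]
door 473 0.3713206 0.9285047 0.59240067 -0.3129661 68.20291 0.34208712199583524
pan est [0.6315 0.0132] hinge est [ 0.6602 -0.1663]
top [0.661  0.046  0.7093] 40.63754024307263 -9583.305381181704 11396
[[-0.1334 -0.133  -0.1287  0.1277  0.1337  0.1352]
 [-0.1543 -0.1527 -0.1466  0.1467  0.1527  0.1537]]
front edge x -0.1 [-0.1328 -0.1314  0.134 ]
front edge x -0.05 [-0.1328 -0.131   0.1341]
front edge x 0 [-0.1327 -0.1304  0.1342]
front edge x 0.05 [-0.1329 -0.1309  0.1335]
door 683 0.36984146 0.92909485 0.5925515 -0.3038002 68.29417 0.3399324706677631
pan est [0.6306 0.0199] hinge est [ 0.6595 -0.1596]
```

```bash
cat >> h.py <<'E'
from scipy.spatial.transform import Rotation as R
def ori(phi,lam,s=1):
    p,l=np.radians(phi),np.radians(lam)
    z=np.array([np.cos(p)*np.sin(l),np.sin(p)*np.sin(l),-np.cos(l)]); y=s*np.array([-np.sin(p),np.cos(p),0])
    return R.from_matrix(np.stack([np.cross(y,z),y,z],1))
def delta(pos,rot):
    o=bot.get_obs(); q=R.from_quat(o['tool_rot'])
    print('now',np.round(o['eef_pos'],4),'cm to go',np.round((np.array(pos)-o['eef_pos'])*100,2),'rotvec deg',np.round(np.degrees((rot*q.inv()).as_rotvec()),1),
      'j',np.round(o['joint_pos'],2),'F',np.round(o['ft_force'],1),'w',round(o['grip_width'],4),'t',o['clock'])
E
python3 - <<'E'
from h import *
for s in (1,-1): delta([.42,-.15,.28],ori(30,48,s))
E
```

```text
now [0.1793 0.4667 0.2313] cm to go [ 24.07 -61.67   4.87] rotvec deg [  3.9 -49.4  47.9] j [ 1.2   0.24  0.01  1.34 -0.    1.57] F [0.2 0.7 0.8] w 0.0854 t 0.9
now [0.1793 0.4667 0.2313] cm to go [ 24.07 -61.67   4.87] rotvec deg [  59.     4.6 -119.9] j [ 1.2   0.24  0.01  1.34 -0.    1.57] F [0.2 0.7 0.8] w 0.0854 t 0.9
```

Call:
move_arm(series=[[[2,-3,3,0,0,-8,1],[2,-3,3,0,0,-8,1],[2,-3,3,0,0,-8,1],[2,-3,3,0,0,-8,1],[2,-3,3,0,0,-8,1]]])

```text
clock: 1.4
eef_pos: [0.278, 0.3122, 0.3803]
tool_rot: [0.515, 0.857, -0.005, -0.002]
ft_force: [1.4, 0.8, -0.7]
grip_width: 0.0854
```

Call:
move_arm(series=[[[1,-4,0,0,0,-8,1],[1,-4,0,0,0,-8,1],[1,-4,0,0,0,-8,1],[1,-4,0,0,0,-8,1],[1,-4,0,0,0,-8,1]]])

```text
clock: 1.9
eef_pos: [0.3317, 0.1068, 0.3862]
tool_rot: [0.786, 0.619, 0.003, -0.0]
ft_force: [-0.1, -0.2, -0.6]
grip_width: 0.0852
```

```bash
python3 - <<'E'
from h import *
for s in (1,-1): delta([.42,-.15,.28],ori(30,48,s))
E
```

```text
now [0.3317 0.1068 0.3862] cm to go [  8.83 -25.68 -10.62] rotvec deg [-36.3 -48.2 123.8] j [ 0.31 -0.08  0.05  1.7   0.    2.12] F [-0.1 -0.2 -0.6] w 0.0852 t 1.9
now [0.3317 0.1068 0.3862] cm to go [  8.83 -25.68 -10.62] rotvec deg [ 39.3 -29.2 -43.6] j [ 0.31 -0.08  0.05  1.7   0.    2.12] F [-0.1 -0.2 -0.6] w 0.0852 t 1.9
```

Call:
move_arm(series=[[[1,-4,0,4.9,-3.6,-5.4,1],[1,-4,0,4.9,-3.6,-5.4,1],[1,-4,0,4.9,-3.6,-5.4,1],[1,-4,0,4.9,-3.6,-5.4,1],[1,-4,0,4.9,-3.6,-5.4,1]]])

```text
clock: 2.4
eef_pos: [0.384, -0.0971, 0.389]
tool_rot: [0.878, 0.395, 0.261, -0.065]
ft_force: [1.6, -0.0, 0.2]
grip_width: 0.0856
```

```bash
python3 - <<'E'
from h import *
delta([.42,-.15,.28],ori(30,48,-1))
E
```

```text
now [ 0.384  -0.0971  0.389 ] cm to go [  3.6   -5.29 -10.9 ] rotvec deg [ 14.8 -10.2 -16. ] j [-0.64 -0.17 -0.13  1.45  0.52  1.7 ] F [ 1.6 -0.   0.2] w 0.0856 t 2.4
```

Call:
move_arm(series=[[[1,-1,-2.5,5,-3.4,-5.3,1],[1,-1,-2.5,5,-3.4,-5.3,1],[1,-1,-2.5,4.8,-3.4,-5.4,1],[1,-1,-2.5,0,0,0,1],[0,0,0,0,0,0,1]]])

```text
clock: 2.9
eef_pos: [0.4224, -0.1472, 0.2855]
tool_rot: [0.884, 0.22, 0.399, -0.101]
ft_force: [0.2, 0.4, 1.0]
grip_width: 0.0851
```

```bash
python3 - <<'E'
from h import *
snap('side','side1');snap('top','top1')
delta([.45,-.138,.126],ori(30,48,-1))
E
```

```text
now [ 0.4233 -0.147   0.2888] cm to go [  2.67   0.9  -16.28] rotvec deg [-0.3  0.6  1.9] j [-0.85 -0.1  -0.5   0.92  0.82  1.91] F [ 0.4 -0.9 -0.1] w 0.0855 t 3.0
```

View pics/side1.png

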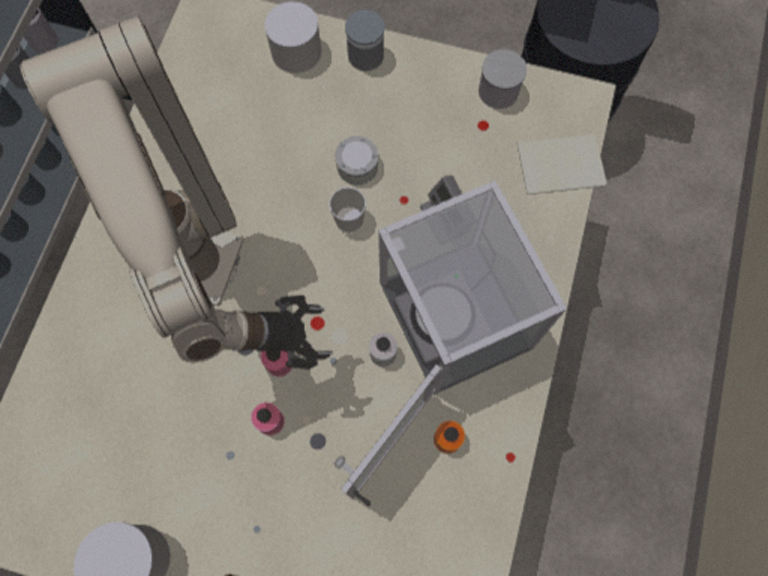

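View pics/top1.png

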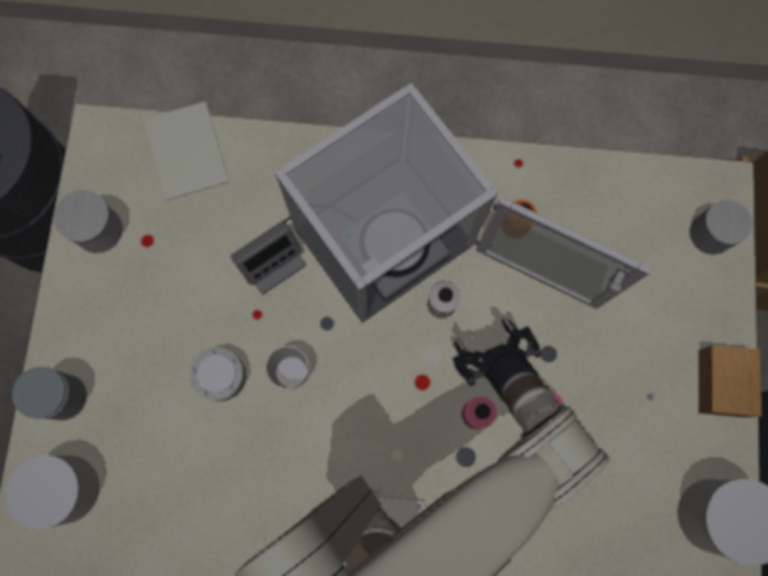

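The gripper leans toward the shield with its jaws open. The fingertips are at side (322,308)/(328,355) and top (457,340)/(513,318). I'll use the gripper's own points to find each camera's offset along the jaw direction.

```bash
python3 - <<'E'
from h import *
np.set_printoptions(precision=4,suppress=True)
o=bot.get_obs();q=R.from_quat(o['tool_rot']);print(q.as_matrix())
for c in ['side','top']:
    d=np.load(f'pics/{c}1.npy');P=cloud(c,d)[d>0]
    t=q.inv().apply(P-o['eef_pos'])
    for a,b in [(-.06,-.035),(-.035,-.01)]:
        m=(t[:,2]>a)&(t[:,2]<b)&(abs(t[:,0])<.03)&(abs(t[:,1])<.08)
        y=t[m,1]; print(c,a,m.sum(),'y extremes',np.percentile(y,[0,3,97,100]), 'inner',y[y<0].max() if (y<0).any() else None,y[y>0].min() if (y>0).any() else None)
    m=(t[:,2]>-.03)&(t[:,2]<.02)&(abs(t[:,0])<.03)&(abs(t[:,1])<.08)
    print('z max',np.percentile(t[m,2],[90,98,100]),'x range',np.percentile(t[m,0],[0,50,100]))
E
```

```text
[[ 0.5819  0.4714  0.6627]
 [ 0.3111 -0.8819  0.3541]
 [ 0.7514  0.0001 -0.6599]]
side -0.06 78 y extremes [-0.0661 -0.0586  0.0572  0.0583] inner -0.040501213440037855 0.043147602240990256
side -0.035 53 y extremes [-0.0562 -0.0531  0.0561  0.0573] inner -0.03965309913892186 0.04285614359019832
z max [-0.0167 -0.0146 -0.0122] x range [-0.0146  0.002   0.0119]
top -0.06 88 y extremes [-0.0764 -0.0667  0.0614  0.0656] inner -0.045804805255330996 0.03597260624078775
top -0.035 70 y extremes [-0.0601 -0.0596  0.0518  0.0526] inner -0.04700191407100872 0.03834323080800284
z max [-0.0145 -0.0099 -0.0094] x range [-0.0115  0.0065  0.015 ]
```

Call:
move_arm(series=[[[0.7,0.2,-4,0,0,0,1],[0.7,0.2,-4,0,0,0.9,1],[0.7,0.2,-4,0,0,0,1],[0.6,0.1,-4,0,0,0.9,1],[0,0,0,0,0,0,1]]])

```text
clock: 3.5
eef_pos: [0.4583, -0.1434, 0.1381]
tool_rot: [0.876, 0.243, 0.404, -0.097]
ft_force: [-0.3, 0.8, -0.1]
grip_width: 0.0854
```

```bash
python3 - <<'E'
from h import *
delta([.533,-.0915,.039],ori(30,48,-1))
E
```

```text
now [ 0.4583 -0.1434  0.1381] cm to go [ 7.47  5.19 -9.91] rotvec deg [ 0.7  1.8 -0.4] j [-0.78  0.15 -0.72  0.38  0.81  1.96] F [-0.3  0.8 -0.1] w 0.0854 t 3.5
```

Call:
move_arm(series=[[[1,1.5,-3.2,0.7,1.8,-0.4,1],[0,0,0,0,0,0,1],[1.6,0.9,-1.7,0,0,0,1],[1.6,0.9,-1.7,0,0,0,1],[0,0,0,0,0,0,1]]])

```text
clock: 4.0
eef_pos: [0.5118, -0.1156, 0.0874]
tool_rot: [0.878, 0.242, 0.401, -0.098]
ft_force: [-0.4, 0.1, -0.5]
grip_width: 0.0853
```

```bash
python3 - <<'E'
from h import *
delta([.533,-.0915,.039],ori(30,48,-1))
snap('side','side2');snap('top','top2')
a=cv2.imread('pics/side2.png')[200:450,200:560];b=cv2.imread('pics/top2.png')[200:450,330:690]
cv2.imwrite('pics/ab2.png',np.vstack([cv2.resize(a,None,fx=1.2,fy=1.2),cv2.resize(b,None,fx=1.2,fy=1.2)])[:600])
E
```

```text
now [ 0.5118 -0.1156  0.0874] cm to go [ 2.12  2.41 -4.84] rotvec deg [ 0.7  1.2 -0.2] j [-0.63  0.29 -0.76  0.08  0.75  2.16] F [-0.4  0.1 -0.5] w 0.0853 t 4.0
```

View pics/ab2.png

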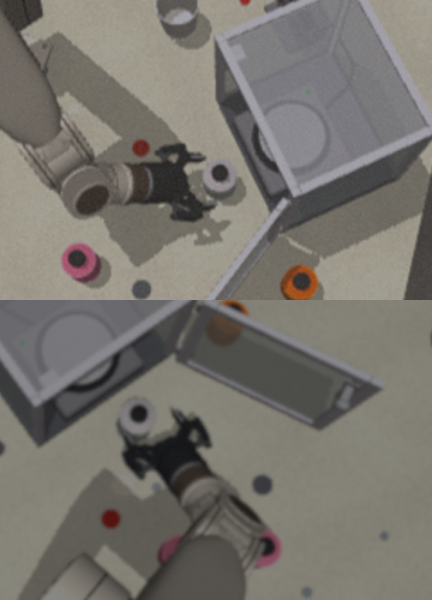

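Call:
move_arm(series=[[[-1.4,0.4,0,0.7,1.2,-0.2,1],[0,0,0,0,0,0,1],[0,0,-1,0,0,0,1],[0,0,0,0,0,0,1],[0,0,0,0,0,0,1]]])

```text
clock: 4.6
eef_pos: [0.5003, -0.1176, 0.086]
tool_rot: [0.881, 0.237, 0.398, -0.099]
ft_force: [0.2, -0.2, 0.3]
grip_width: 0.0854
```

```bash
python3 - <<'E'
from h import *
delta([.533,-.0915,.039],ori(30,48,-1))
E
```

```text
now [ 0.5003 -0.1176  0.086 ] cm to go [ 3.27  2.61 -4.7 ] rotvec deg [0.5 0.7 0.3] j [-0.65  0.28 -0.77  0.09  0.75  2.14] F [ 0.2 -0.2  0.3] w 0.0854 t 4.6
```

Call:
move_arm(series=[[[-0.4,0.4,-0.5,0.3,0.4,0.2,1],[-0.3,0.4,-0.5,0.3,0.4,0,1],[0.7,0.8,-1.2,0,0,0,1],[0.8,0.6,-1.2,0,0,0,1],[0.8,0.5,-1,0,0,0,1]]])

```text
clock: 5.1
eef_pos: [0.5157, -0.0899, 0.0401]
tool_rot: [0.883, 0.235, 0.392, -0.106]
ft_force: [0.4, -0.4, 0.6]
grip_width: 0.0852
```

```bash
python3 - <<'E'
from h import *
delta([.533,-.0915,.039],ori(30,48,-1))
E
```

```text
now [ 0.5157 -0.0899  0.0401] cm to go [ 1.73 -0.16 -0.11] rotvec deg [-0.1 -0.1  0.2] j [-0.56  0.39 -0.82 -0.12  0.72  2.24] F [ 0.4 -0.4  0.6] w 0.0852 t 5.1
```

Call:
move_arm(series=[[[0.5,-0.2,0,0,0,0,1],[0.6,-0.1,0,0,0,0,1],[0.6,0,0,0,0,0,1],[0,0,0,0,0,0,1],[0,0,0,0,0,0,1]]])

```text
clock: 5.6
eef_pos: [0.5331, -0.0917, 0.0385]
tool_rot: [0.883, 0.235, 0.391, -0.108]
ft_force: [-0.2, -0.8, -0.5]
grip_width: 0.0857
```

```bash
python3 - <<'E'
from h import *
delta([.533,-.0915,.039],ori(30,48,-1))
snap('side','side3');snap('top','top3')
a=cv2.imread('pics/side3.png')[200:450,200:560];b=cv2.imread('pics/top3.png')[200:450,330:690]
cv2.imwrite('pics/ab3.png',np.vstack([cv2.resize(a,None,fx=1.2,fy=1.2),cv2.resize(b,None,fx=1.2,fy=1.2)])[:600])
E
```

```text
now [ 0.5331 -0.0917  0.0385] cm to go [-0.01  0.02  0.05] rotvec deg [-0.3 -0.4  0.1] j [-0.54  0.41 -0.78 -0.11  0.71  2.26] F [-0.2 -0.8 -0.5] w 0.0857 t 5.6
```

View pics/ab3.png

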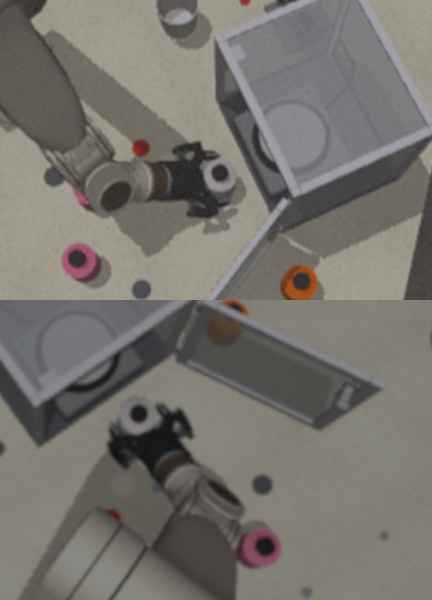

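```bash
python3 - <<'E'
from h import *
np.set_printoptions(precision=4,suppress=True)
o=bot.get_obs();q=R.from_quat(o['tool_rot'])
for c in ['side','top']:
    d=np.load(f'pics/{c}3.npy');P=cloud(c,d)[d>0]
    cap=P[(np.hypot(P[:,0]-.518,P[:,1]+.1)<.04)&(P[:,2]>.104)&(P[:,2]<.114)]
    t=q.inv().apply(P-o['eef_pos'])
    print(c,len(cap),cap.mean(0),q.inv().apply(cap.mean(0)-o['eef_pos']))
    m=(t[:,2]>-.045)&(t[:,2]<-.01)&(abs(t[:,0])<.025)&(abs(t[:,1])<.08)&(abs(t[:,1])>.036)
    y=t[m,1];print(m.sum(),np.percentile(y[y<0],[5,50,95]),np.percentile(y[y>0],[5,50,95]))
E
```

```text
side 57 [ 0.5155 -0.1026  0.1091] [ 0.0385  0.0001 -0.0626]
57 [-0.0564 -0.0444 -0.0415] [0.045  0.051  0.0574]
top 77 [ 0.515  -0.0975  0.109 ] [ 0.0398 -0.0046 -0.0609]
67 [-0.0598 -0.0522 -0.0364] [0.0389 0.0409 0.0512]
```

Call:
move_arm(series=[[[0,0,0,0,0,0,0],[0,0,0,0,0,0,0],[0,0,0,0,0,0,0],[0,0,0,0,0,0,0],[0,0,0,0,0,0,0]]])

```text
clock: 6.2
eef_pos: [0.5328, -0.092, 0.0393]
tool_rot: [0.883, 0.235, 0.391, -0.107]
ft_force: [1.5, 0.6, -0.2]
grip_width: 0.0626
```

Call:
move_arm(series=[[[0,0,0,0,0,0,0],[0,0,0,0,0,0,0],[0,0,0.5,0,0,0,0],[0,0,0.7,0,0,0,0],[0,0,0.8,0,0,0,0]]])

```text
clock: 6.7
eef_pos: [0.5291, -0.091, 0.0562]
tool_rot: [0.886, 0.233, 0.387, -0.109]
ft_force: [0.6, -0.1, -4.7]
grip_width: 0.0623
```

```bash
python3 - <<'E'
from h import *
delta([.533,-.0915,.14],ori(30,48,-1))
snap('side','side4');snap('top','top4')
a=cv2.imread('pics/side4.png')[200:450,200:560];b=cv2.imread('pics/top4.png')[200:450,330:690]
cv2.imwrite('pics/ab4.png',np.vstack([cv2.resize(a,None,fx=1.2,fy=1.2),cv2.resize(b,None,fx=1.2,fy=1.2)])[:600])
E
```

```text
now [ 0.5291 -0.091   0.0562] cm to go [ 0.39 -0.05  8.38] rotvec deg [-0.4 -0.9  0.2] j [-0.55  0.36 -0.77 -0.04  0.71  2.26] F [ 0.6 -0.1 -4.7] w 0.0623 t 6.7
```

View pics/ab4.png

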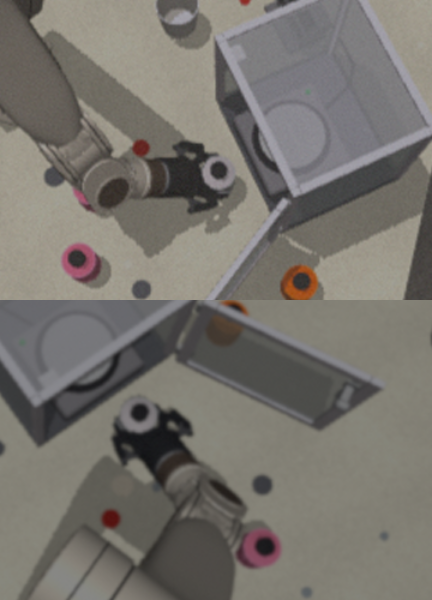

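```bash
python3 - <<'E'
from h import *
np.set_printoptions(precision=4,suppress=True)
o=bot.get_obs();q=R.from_quat(o['tool_rot'])
est={'side':([.6619,.0392],.7083),'top':([.6610,.0460],.7093)}
for c in ['side','top']:
    d=np.load(f'pics/{c}4.npy');C=cloud(c,d);P=C[d>0]
    z0=o['eef_pos'][2]-.0385+.109
    cap=P[(np.hypot(P[:,0]-.515,P[:,1]+.1)<.04)&(P[:,2]>z0-.006)&(P[:,2]<z0+.006)]
    print(c,len(cap),cap.mean(0),cv2.minEnclosingCircle(cap[:,:2].astype(np.float32)),'TCP-cap',o['eef_pos']-cap.mean(0))
    (x,y),a=est[c]; e=np.array([np.cos(a),np.sin(a)]); pc=np.array([x,y])-.04*e
    i=bot.camera_info(c); T=np.linalg.inv(np.array(i['cam_to_world'])); f=192/np.tan(np.radians(i['vfov'])/2)
    img=cv2.imread(f'pics/{c}4.png')
    def pr(X): X=T@[*X,1]; return np.array([X[0]/X[2]*f+i['cx'],X[1]/X[2]*f+i['cy']])*1.5+.25
    for r in (.065,):
        poly=np.array([pr([pc[0]+r*np.cos(t),pc[1]+r*np.sin(t),.08]) for t in np.linspace(0,6.28,60)])
        cv2.polylines(img,[poly.astype(int)],True,(0,255,0),1)
    n=np.array([-e[1],e[0]])
    for zz in (0,.345):
        poly=np.array([pr([*(np.array([x,y])+sx*.135*e+sy*.155*n),zz]) for sx,sy in [(-1,-1),(-1,1),(1,1),(1,-1)]])
        cv2.polylines(img,[poly.astype(int)],True,(0,0,255),1)
    u,v=pr([*pc,.1]).astype(int); crop=img[max(0,v-140):v+140,u-140:u+140]
    cv2.imwrite(f'pics/pan_{c}.png',cv2.resize(crop,None,fx=2,fy=2))
E
```

```text
side 57 [ 0.5132 -0.1022  0.127 ] ((0.5031331181526184, -0.10784975439310074), 0.028150387108325958) TCP-cap [ 0.0172  0.0106 -0.0693]
top 87 [ 0.5088 -0.1008  0.1269] ((0.5022431015968323, -0.10470931231975555), 0.03209763765335083) TCP-cap [ 0.0216  0.0092 -0.0691]
```

View pics/pan_side.png

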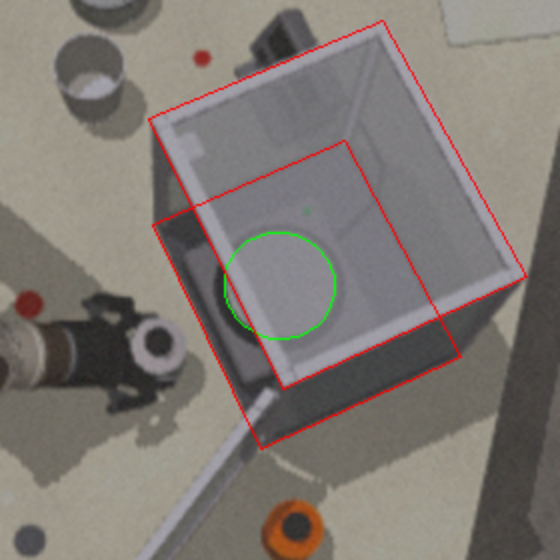

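View pics/pan_top.png

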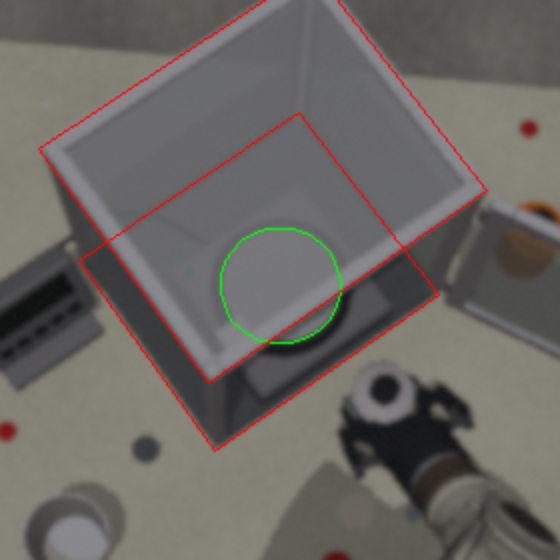

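```bash
cat >> h.py <<'E'
QG=R.from_quat(np.array([.883,.235,.391,-.1075])/np.linalg.norm([.883,.235,.391,-.1075]))
def tilt():
    # tin axis in hand relative to world vertical, deg (assuming rigid grasp)
    q=R.from_quat(bot.get_obs()['tool_rot']); a=q.apply(QG.inv().apply([0,0,1])); print('tin tilt deg',np.degrees(np.arccos(a[2])),a[:2])
E
python3 -c "
from h import *
delta([.533,-.0915,.148],QG);tilt()"
```

```text
now [ 0.5304 -0.0916  0.0578] cm to go [0.26 0.01 9.02] rotvec deg [-0.1 -0.4  0.1] j [-0.55  0.36 -0.77 -0.04  0.71  2.26] F [ 0.4  0.1 -4.9] w 0.063 t 6.8
tin tilt deg 0.3978275210700222 [ 0.00687165 -0.0009952 ]
```

Call:
move_arm(series=[[[0.1,0,1.5,-0.2,-0.3,0,0],[0.1,0,2,0,-0.2,0,0],[0.1,0,2,0,0,0,0],[0,0,2,0,0,0,0],[0,0,1,0,0,0,0]]])

```text
clock: 7.3
eef_pos: [0.5298, -0.0903, 0.1426]
tool_rot: [0.885, 0.233, 0.388, -0.107]
ft_force: [0.6, -0.1, -4.9]
grip_width: 0.063
```

```bash
python3 -c "
from h import *
delta([.533,-.0915,.148],QG);tilt()"
```

```text
now [ 0.5298 -0.0903  0.1426] cm to go [ 0.32 -0.12  0.54] rotvec deg [ 0.  -0.4  0.3] j [-0.54  0.17 -0.69  0.23  0.7   2.26] F [ 0.6 -0.1 -4.9] w 0.063 t 7.3
tin tilt deg 0.3744222822289877 [0.00652636 0.00033303]
```

Call:
move_arm(series=[[[1.2,1.2,0.3,0,0,0,0],[2,2,0.2,0,-0.2,0,0],[2,2,0,0,0,0,0],[2,2,0,0,-0.2,0,0],[1.2,1.2,0,0,0,0,0]]])

```text
clock: 7.8
eef_pos: [0.614, -0.0058, 0.1496]
tool_rot: [0.885, 0.23, 0.392, -0.105]
ft_force: [0.4, -0.8, -5.2]
grip_width: 0.0624
```

```bash
python3 -c "
from h import *
delta([.647,.024,.14],QG);tilt()
snap('side','side5')"
```

```text
now [ 0.614  -0.0058  0.1496] cm to go [ 3.3   2.98 -0.96] rotvec deg [0.1 0.  0.7] j [-0.27  0.22 -0.63  0.06  0.55  2.56] F [ 0.4 -0.8 -5.2] w 0.0624 t 7.8
tin tilt deg 0.061786663912640885 [-0.00014213  0.00106897]
```

View pics/side5.png

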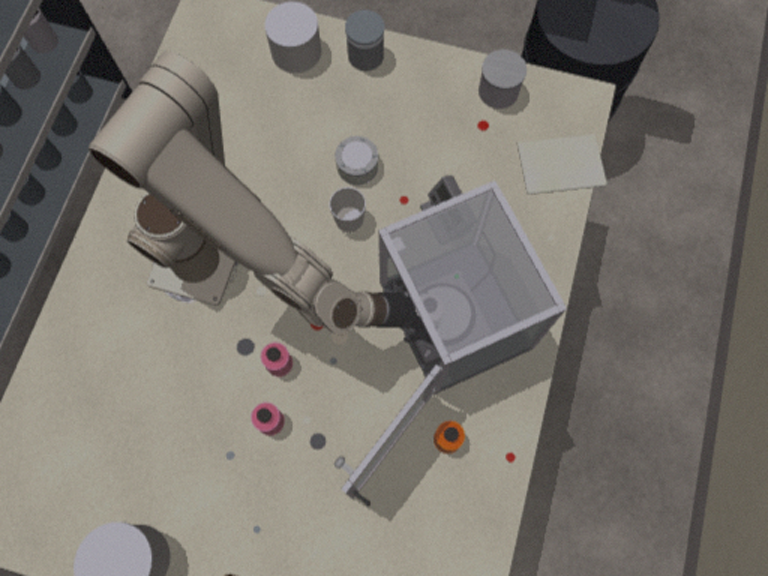

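Call:
move_arm(series=[[[1,0.9,-0.1,0,0,0.3,0],[1,0.9,-0.1,0,0,0.2,0],[0.7,0.7,0,0,0,0,0],[0.3,0.3,0,0,0,0,0],[0,0,0,0,0,0,0]]])

```text
clock: 8.35
eef_pos: [0.6453, 0.0265, 0.1456]
tool_rot: [0.884, 0.235, 0.39, -0.109]
ft_force: [-0.1, -0.2, -5.0]
grip_width: 0.063
```

```bash
python3 -c "
from h import *
delta([.647,.024,.14],QG);tilt()
o=bot.get_obs()
for c in ['side','top']:
    p,d=snap(c,c+'6')
    i=bot.camera_info(c); T=np.linalg.inv(np.array(i['cam_to_world'])); f=192/np.tan(np.radians(i['vfov'])/2)
    img=cv2.imread(f'pics/{c}6.png')
    x,y,a={'side':(.6619,.0392,.7083),'top':(.6610,.0460,.7093)}[c]; e=np.array([np.cos(a),np.sin(a)]); pc=np.array([x,y])-.04*e
    def pr(X): X=T@[*X,1]; return np.array([X[0]/X[2]*f+i['cx'],X[1]/X[2]*f+i['cy']])*1.5+.25
    zt=o['eef_pos'][2]-.0385+.109
    for z,r,col in [(.08,.065,(0,255,0)),(zt,.016,(0,255,255))]:
        poly=np.array([pr([pc[0]+r*np.cos(t),pc[1]+r*np.sin(t),z]) for t in np.linspace(0,6.28,60)])
        img=cv2.polylines(img,[(poly*16).astype(int)],True,col,1,cv2.LINE_AA,4)
    u,v=pr([*pc,.1]).astype(int); cr=cv2.resize(img[v-70:v+70,u-90:u+90],None,fx=4,fy=4,interpolation=cv2.INTER_CUBIC); cv2.imwrite('pics/z6'+c+'.png',cr)
"
```

```text
now [0.6453 0.0265 0.1456] cm to go [ 0.17 -0.25 -0.56] rotvec deg [-0.1 -0.2 -0. ] j [-0.19  0.27 -0.58  0.03  0.51  2.62] F [-0.1 -0.2 -5. ] w 0.063 t 8.35
tin tilt deg 0.23252337381050048 [ 0.00387809 -0.00119586]
```

View pics/z6side.png

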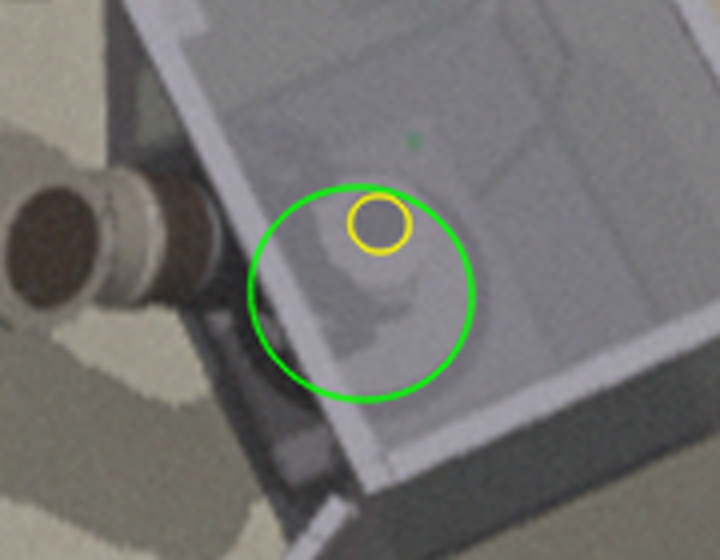

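View pics/z6top.png

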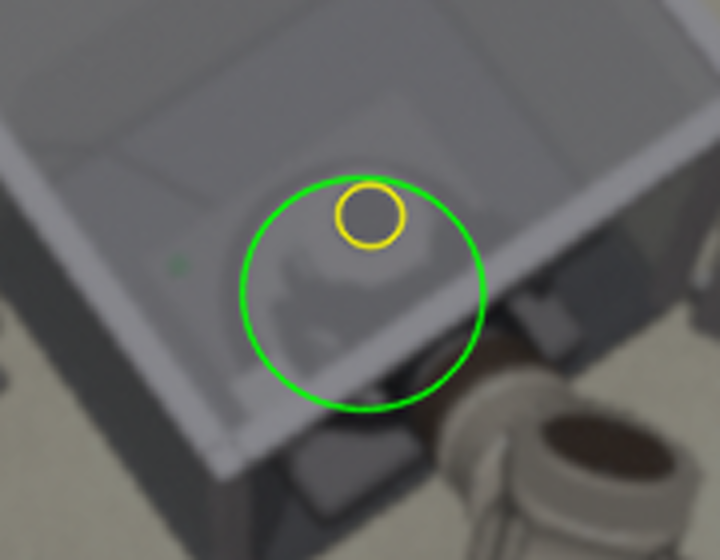

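Call:
move_arm(series=[[[0,0,-0.5,0,0,0,0],[0,0,-0.5,0,0,0,0],[0,0,-0.5,0,-0.2,0,0],[0,0,-0.3,0,0,0,0],[0,0,-0.2,0,0,0,0]]])

```text
clock: 8.95
eef_pos: [0.6438, 0.0244, 0.1235]
tool_rot: [0.884, 0.233, 0.391, -0.108]
ft_force: [-0.8, -0.2, -4.0]
grip_width: 0.0624
```

```bash
python3 -c "
from h import *
delta([.6453,.0265,.1185],QG);tilt()"
```

```text
now [0.6438 0.0244 0.1235] cm to go [ 0.15  0.21 -0.5 ] rotvec deg [-0.1 -0.1  0.2] j [-0.19  0.31 -0.61 -0.04  0.51  2.62] F [-0.8 -0.2 -4. ] w 0.0624 t 8.95
tin tilt deg 0.11474728415693602 [ 0.00167797 -0.00109329]
```

Call:
move_arm(series=[[[0.1,0.1,-0.15,0,0,0,0],[0.1,0.1,-0.15,0,0,0,0],[0,0,-0.15,0,0,0,0],[0,0,-0.1,0,0,0,0],[0,0,-0.1,0,0,0,0]]])

```text
clock: 9.45
eef_pos: [0.6476, 0.0268, 0.1193]
tool_rot: [0.883, 0.234, 0.393, -0.108]
ft_force: [-3.4, -0.7, 1.9]
grip_width: 0.0627
```

```bash
python3 -c "
from h import *
delta([.6453,.0265,.1185],QG);tilt()"
```

```text
now [0.6476 0.0268 0.1193] cm to go [-0.23 -0.03 -0.08] rotvec deg [-0.1  0.2  0.1] j [-0.19  0.32 -0.61 -0.06  0.51  2.62] F [-3.4 -0.7  1.9] w 0.0627 t 9.45
tin tilt deg 0.26638363694902706 [-0.00416919 -0.00205753]
```

Call:
move_arm(series=[[[-0.1,0,0,0,0.2,0,0],[0,0,0,0,0,0,0],[0,0,0,0,0,0,0.8],[0,0,0,0,0,0,0.9],[0,0,0,0,0,0,1]]])

```text
clock: 9.95
eef_pos: [0.6491, 0.0266, 0.1222]
tool_rot: [0.882, 0.235, 0.394, -0.107]
ft_force: [0.1, 0.0, 0.8]
grip_width: 0.0853
```

```bash
python3 -c "
from h import *
delta([.6453,.0265,.1185],QG);tilt()
for c in ['side','top']:
    p,d=snap(c,c+'7')
    img=cv2.imread(f'pics/{c}7.png')
    u,v={'side':(440,310),'top':(395,240)}[c]
    cv2.imwrite('pics/z7'+c+'.png',cv2.resize(img[v-90:v+90,u-120:u+120],None,fx=3,fy=3,interpolation=cv2.INTER_CUBIC))
"
```

```text
now [0.6491 0.0266 0.1222] cm to go [-0.38 -0.01 -0.37] rotvec deg [-0.1  0.4  0.1] j [-0.19  0.32 -0.61 -0.06  0.51  2.62] F [0.1 0.  0.8] w 0.0853 t 9.95
tin tilt deg 0.4122568392461044 [-0.00707436 -0.001313  ]
```

View pics/z7side.png

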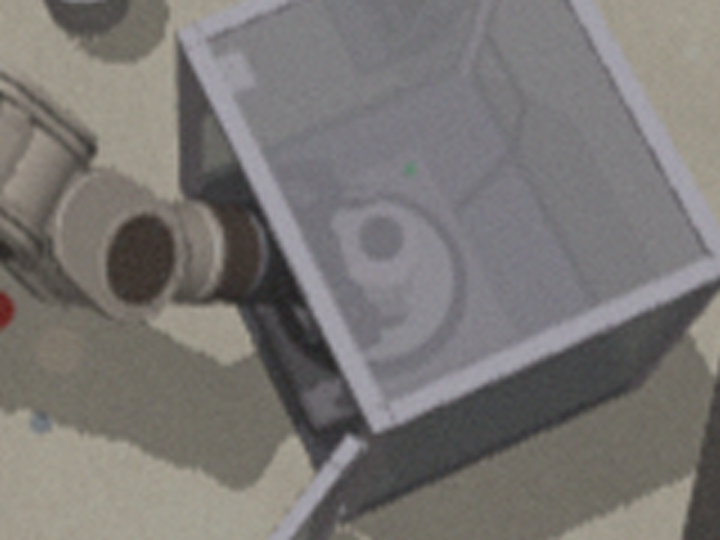

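View pics/z7top.png

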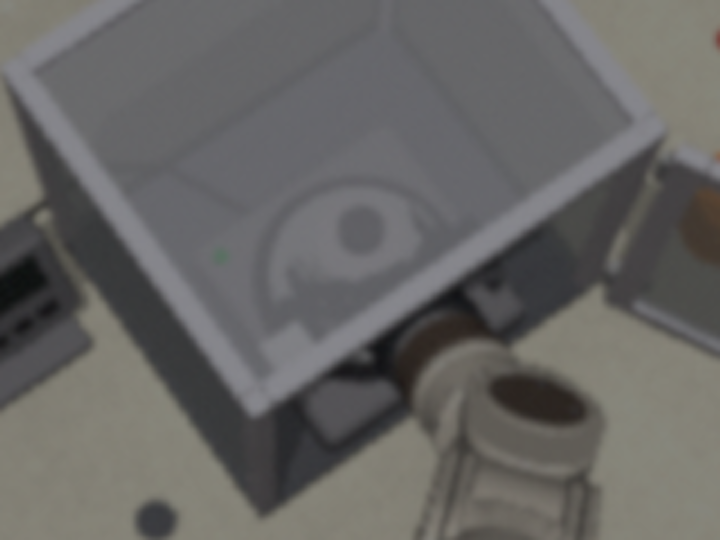

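Call:
move_arm(series=[[[-0.5,-0.3,0.5,0,0,0,1],[-0.6,-0.4,0.7,0,0,0,1],[-0.6,-0.4,0.7,0,0,0,1],[-0.6,-0.4,0.7,0,0,0,1],[-0.6,-0.4,0.7,0,0,0,1]]])

```text
clock: 10.55
eef_pos: [0.6177, 0.0066, 0.1575]
tool_rot: [0.882, 0.235, 0.394, -0.107]
ft_force: [0.3, -0.1, -0.3]
grip_width: 0.0853
```

```bash
python3 -c "
from h import *
delta([.649-.0643*1.2,.0266-.0372*1.2,.1222+.0669*1.2],QG)"
```

```text
now [0.6177 0.0066 0.1575] cm to go [-4.59 -2.46  4.5 ] rotvec deg [-0.1  0.4  0. ] j [-0.25  0.21 -0.62  0.06  0.55  2.57] F [ 0.3 -0.1 -0.3] w 0.0853 t 10.55
```

Call:
move_arm(series=[[[-0.9,-0.5,0.9,0,0,0,1],[-1.2,-0.7,1.1,0,0,0,1],[-1.5,-0.9,0.8,0,0,0,1],[-2,-1.2,0.5,0,0,0,1],[-2,-1.2,0.3,0,0,0,1]]])

```text
clock: 11.05
eef_pos: [0.5391, -0.0407, 0.2001]
tool_rot: [0.881, 0.236, 0.397, -0.106]
ft_force: [0.5, 0.1, 0.1]
grip_width: 0.0853
```

Call:
move_arm(series=[[[-2,-1.5,0,0,0,0,1],[-2.5,-1.5,0,0,0,0,1],[-2.5,-1.5,0,0,0,0,1],[-2,-1.2,0,0,0,0,1],[0,0,0,0,0,0,1]]])

```text
clock: 11.55
eef_pos: [0.4431, -0.1012, 0.2051]
tool_rot: [0.88, 0.236, 0.4, -0.102]
ft_force: [0.4, 1.1, -0.6]
grip_width: 0.085
```

```bash
python3 -c "
from h import *
delta([.42,-.15,.40],ori(-30,0,-1))
delta([.42,-.15,.40],ori(-30,0,1))
for c in ['side','top']:
    p,d=snap(c,c+'8')
    img=cv2.imread(f'pics/{c}8.png')
    i=bot.camera_info(c); T=np.linalg.inv(np.array(i['cam_to_world'])); f=192/np.tan(np.radians(i['vfov'])/2)
    x,y,a={'side':(.6619,.0392,.7083),'top':(.6610,.0460,.7093)}[c]; e=np.array([np.cos(a),np.sin(a)]); pc=np.array([x,y])-.04*e
    def pr(X): X=T@[*X,1]; return np.array([X[0]/X[2]*f+i['cx'],X[1]/X[2]*f+i['cy']])*1.5+.25
    for z,r,col in [(.08,.065,(0,255,0)),(.189,.016,(0,255,255))]:
        poly=np.array([pr([pc[0]+r*np.cos(t),pc[1]+r*np.sin(t),z]) for t in np.linspace(0,6.28,60)])
        img=cv2.polylines(img,[(poly*16).astype(int)],True,col,1,cv2.LINE_AA,4)
    u,v={'side':(440,310),'top':(395,240)}[c]
    cv2.imwrite('pics/z8'+c+'.png',cv2.resize(img[v-90:v+90,u-120:u+120],None,fx=3,fy=3,interpolation=cv2.INTER_CUBIC))
"
```

```text
now [ 0.4431 -0.1012  0.2051] cm to go [-2.31 -4.88 19.49] rotvec deg [  0.6  50.9 -56.2] j [-0.72 -0.05 -0.71  0.55  0.79  2.05] F [ 0.4  1.1 -0.6] w 0.085 t 11.55
now [ 0.4431 -0.1012  0.2051] cm to go [-2.31 -4.88 19.49] rotvec deg [-58.3   0.7 111.5] j [-0.72 -0.05 -0.71  0.55  0.79  2.05] F [ 0.4  1.1 -0.6] w 0.085 t 11.55
```

View pics/z8side.png

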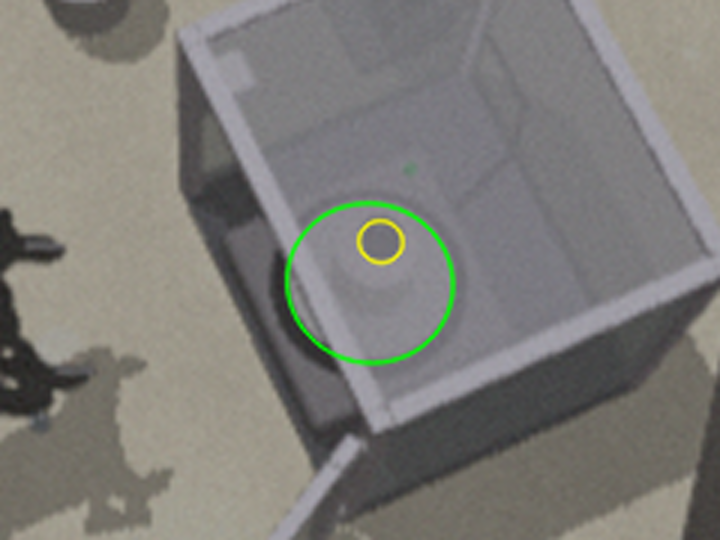

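View pics/z8top.png

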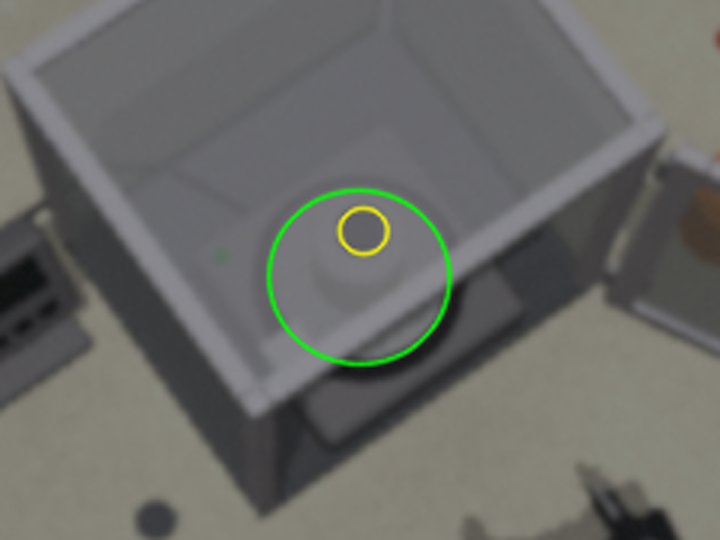

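View pics/side8.png

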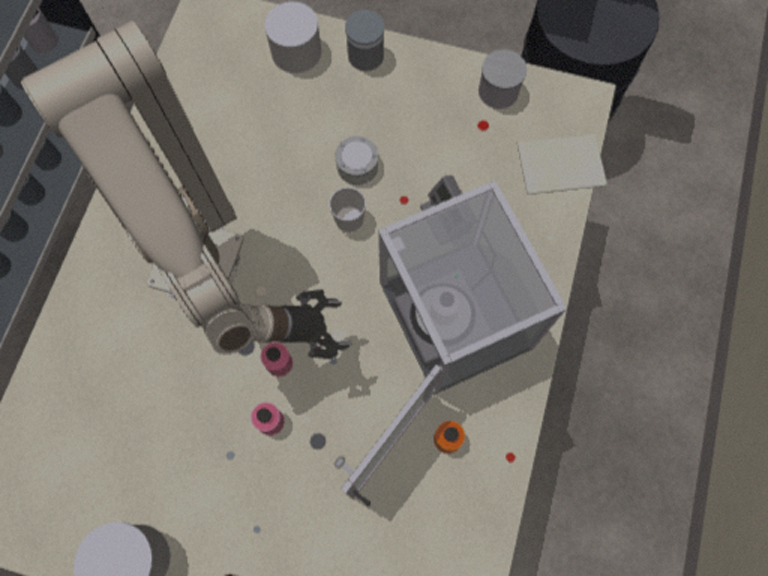

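The tin stands on the pan: its cap sits inside the projected circle in both views, side crop (381,242) and top crop (363,232). In the side picture the catch tongue (340,462) is on the robot-facing side of the open leaf, so the outer face looks away from the robot. I'll straddle the leaf's top edge about 0.19 m from the hinge and lead it round.

```bash
cat >> h.py <<'E'
H=np.array([.660,-.1645])
def dpt(th,r,off=0):  # point on door at angle th(rad), r from hinge, off along outer normal
    a=np.radians(40.6)+th; x=np.array([np.cos(a),np.sin(a)]); y=np.array([-x[1],x[0]])
    return H+r*y-off*x
E
python3 -c "
from h import *
print(dpt(2.05,.19),dpt(2.05,.3), np.linalg.norm(dpt(2.05,.19)))
delta([.50,-.24,.42],ori(82,0,-1))
import numpy as np
# door free edge check both cams (top view, z>.33)
"
```

```text
[ 0.58899803 -0.34073485] [ 0.54789163 -0.44276554] 0.6804549337745063
now [ 0.4448 -0.1007  0.2055] cm to go [  5.52 -13.93  21.45] rotvec deg [-41.4  28.8  48.6] j [-0.71 -0.05 -0.71  0.54  0.79  2.06] F [ 0.6 -0.5  0.5] w 0.0854 t 11.65
```

Call:
move_arm(series=[[[-0.5,-0.5,4,-4.6,3.2,5.4,1],[0,-0.5,4,-4.6,3.2,5.4,1],[0,-1,4,-4.6,3.2,5.4,1],[0,-1,4,-4.6,3.2,5.4,1],[0,-1,4,-4.6,3.2,5.4,1]]])

```text
clock: 12.15
eef_pos: [0.431, -0.1317, 0.3888]
tool_rot: [0.854, 0.485, 0.182, -0.055]
ft_force: [2.3, -1.3, -0.2]
grip_width: 0.0855
```

```bash
python3 -c "
from h import *
delta([.52,-.28,.43],ori(82,0,-1))
"
```

```text
now [ 0.431  -0.1317  0.3888] cm to go [  8.9  -14.83   4.12] rotvec deg [-18.7  11.7  22.6] j [-0.54  0.03  0.1   1.56  0.37  1.58] F [ 2.3 -1.3 -0.2] w 0.0855 t 12.15
```

Call:
move_arm(series=[[[1.5,-3,1.5,-4.7,3,5.6,1],[2,-3,1,-4.7,3,5.6,1],[2,-3,1,-4.7,3,5.6,1],[2,-3,0.5,-4.6,2.7,5.6,1],[1.5,-2.5,0,0,0,0,0.6]]])

```text
clock: 12.65
eef_pos: [0.5316, -0.275, 0.4421]
tool_rot: [0.744, 0.668, -0.001, 0.015]
ft_force: [0.3, 0.4, 0.4]
grip_width: 0.0732
```

```bash
python3 -c "
from h import *
delta([*dpt(2.05,.19),.40],ori(82,0,-1))
"
```

```text
now [ 0.5316 -0.275   0.4421] cm to go [ 5.74 -6.57 -4.21] rotvec deg [ 1.3  1.  -1.9] j [-0.47  0.5   0.94  1.98 -0.01  1.21] F [0.3 0.4 0.4] w 0.0732 t 12.65
```

Call:
move_arm(series=[[[1.5,-1.7,-0.6,0.5,0.5,-1,0.6],[1.6,-1.8,-0.6,0.5,0.5,-0.9,0.6],[1.6,-1.8,-0.6,0,0,0,0.6],[1,-1.2,-0.3,0,0,0,0.6],[0,0,0,0,0,0,0.6]]])

```text
clock: 13.15
eef_pos: [0.5613, -0.3189, 0.4137]
tool_rot: [0.753, 0.658, -0.007, -0.015]
ft_force: [-0.1, 0.0, -0.6]
grip_width: 0.0512
```

```bash
python3 -c "
from h import *
delta([*dpt(2.05,.19,.004),.30],ori(82,0,-1))
o=bot.get_obs();q=R.from_quat(o['tool_rot'])
for c in ['side','top']:
    p,d=snap(c,c+'9'); P=cloud(c,d)[d>0]
    m=(P[:,2]>.33)&(P[:,2]<.352)&(P[:,1]<-.2)&(P[:,0]>.4)&(P[:,0]<.68)
    Q=P[m]; rel=Q[:,:2]-dpt(2.05,0); a=np.radians(40.6)+2.05; x=np.array([np.cos(a),np.sin(a)]); y=np.array([-x[1],x[0]])
    k=abs(rel@x)<.02; print(c,k.sum(),'along',np.percentile(rel[k]@y,[1,99]),'norm mean',(rel[k]@x).mean(),'slope',np.polyfit(rel[k]@y,rel[k]@x,1))
    img=cv2.imread(f'pics/{c}9.png')
    u,v={'side':(420,400),'top':(560,250)}[c]
    cv2.imwrite('pics/z9'+c+'.png',cv2.resize(img[v-130:v+130,u-170:u+170],None,fx=2,fy=2,interpolation=cv2.INTER_CUBIC))
"
```

```text
now [ 0.5613 -0.3189  0.4137] cm to go [  3.14  -2.33 -11.37] rotvec deg [-0.7 -1.7 -0.4] j [-0.51  0.73  1.27  2.15 -0.    1.19] F [-0.1  0.  -0.6] w 0.0512 t 13.15
side 275 along [0.04268418 0.30278477] norm mean 0.006516384091953004 slope [0.00890713 0.00469113]
top 212 along [0.04302102 0.14289783] norm mean 0.01003726713754071 slope [-0.00051117  0.01008497]
```

View pics/z9side.png

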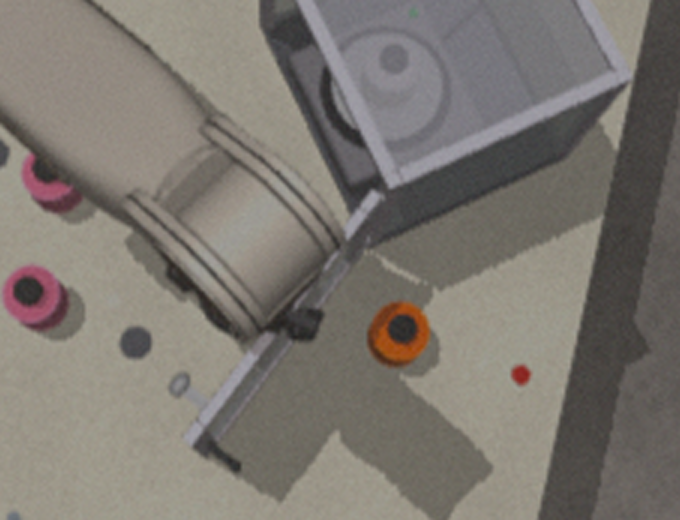

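View pics/z9top.png

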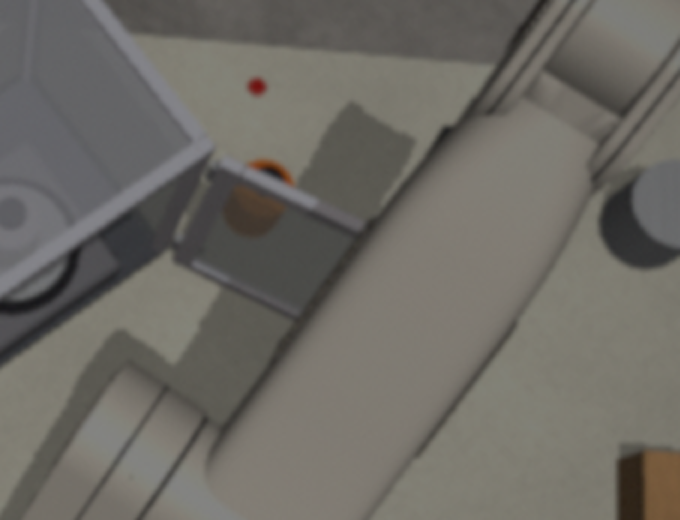

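```bash
cat > kin.py <<'E'
from h import *
from scipy.optimize import least_squares
D=[([.1793,.4667,.2313],[1.204,.2406,.005,1.3352,0,1.5708]),([.3317,.1068,.3862],[.31,-.08,.05,1.70,0,2.12]),([.384,-.0971,.389],[-.64,-.17,-.13,1.45,.52,1.70]),
([.4233,-.147,.2888],[-.85,-.10,-.50,.92,.82,1.91]),([.4583,-.1434,.1381],[-.78,.15,-.72,.38,.81,1.96]),([.5118,-.1156,.0874],[-.63,.29,-.76,.08,.75,2.16]),
([.5331,-.0917,.0385],[-.54,.41,-.78,-.11,.71,2.26]),([.614,-.0058,.1496],[-.27,.22,-.63,.06,.55,2.56]),([.6453,.0265,.1456],[-.19,.27,-.58,.03,.51,2.62]),
([.4448,-.1007,.2055],[-.71,-.05,-.71,.54,.79,2.06]),([.431,-.1317,.3888],[-.54,.03,.10,1.56,.37,1.58]),([.5316,-.275,.4421],[-.47,.50,.94,1.98,-.01,1.21]),([.5613,-.3189,.4137],[-.51,.73,1.27,2.15,0,1.19])]
Q=[([.1824,.9832,0,0],0),([.878,.395,.261,-.065],2),([.884,.22,.399,-.101],3)]
def fk(p,j,full=False):
    r0,z0,ax,az,bx,bz,cx,cz,lt=p
    Ry=lambda a:R.from_rotvec([0,a,0])
    w=Ry(j[1]-j[2]+j[3])
    v=np.array([r0,0,z0])+Ry(j[1]).apply([ax,0,az])+Ry(j[1]-j[2]).apply([bx,0,bz])+w.apply([cx,0,cz])+(w*R.from_rotvec([0,0,j[4]])).apply([lt,0,0])
    B=R.from_rotvec([0,0,j[0]])
    T=(B*w*R.from_rotvec([0,0,j[4]])).apply([1,0,0])
    return (B.apply(v),T,B.apply(np.array([r0,0,z0])+Ry(j[1]).apply([ax,0,az])),B.apply(v-(w*R.from_rotvec([0,0,j[4]])).apply([lt,0,0]))) if full else B.apply(v)
f=lambda p:np.concatenate([fk(p,j)-x for x,j in D]+[(p-p0)*.003])
p0=np.array([0,.2,0,.3,.3,0,.08,0,.2])
s=least_squares(f,p0)
if __name__=='__main__':
    np.set_printoptions(precision=4,suppress=True)
    print(s.x,np.sqrt(np.mean(s.fun[:-9]**2))); print(s.fun[:-9].reshape(-1,3)*1000)
    for q,k in Q: print(R.from_quat(q).apply([0,0,1]),fk(s.x,D[k][1],True)[1])
E
python3 kin.py
```

```text
[-0.0016  0.2443  0.0002  0.4934  0.3926  0.0066  0.1041  0.0001  0.3027] 0.001384944895772642
[[-0.1624 -0.4169  0.0265]
 [-0.2945 -0.6417  0.5011]
 [-0.6634 -0.8065  1.7953]
 [ 0.8012 -0.45   -1.307 ]
 [ 1.0232 -2.6151  1.2874]
 [-2.6261 -0.3089 -2.1514]
 [ 1.1384  1.491   1.8686]
 [-0.6144  0.1955 -0.4052]
 [ 0.2465 -0.1813 -0.3189]
 [ 1.0684  0.9834  0.4396]
 [-0.9195  1.5095 -2.416 ]
 [ 2.0433  0.5325  1.6166]
 [ 1.6247  4.0232 -0.937 ]]
[ 0.  0. -1.] [-0. -0. -1.]
[ 0.4073  0.3206 -0.8552] [ 0.4082  0.3156 -0.8566]
[ 0.6615  0.3544 -0.6609] [ 0.661   0.3553 -0.6609]
```

```bash
cat >> kin.py <<'E'
P=s.x
lo=np.array([-2.72,-1.05,-1.09,-1.99,-1.42]);hi=np.array([2.72,1.87,1.28,2.15,1.44])
def ik(pos,zd,seed=None):
    best=None
    for sd in ([seed] if seed is not None else [])+[np.array([np.arctan2(pos[1],pos[0]),.5,.5,1.2,0.]),np.array([np.arctan2(pos[1],pos[0])-.3,.3,-.5,.5,.6]),np.array([np.arctan2(pos[1],pos[0])+.3,.3,-.5,.5,-.6])]:
        def g(j):
            v,t,_,_=fk(P,j,True); return np.concatenate([v-pos,.3*(t-zd)])
        r=least_squares(g,np.clip(sd,lo+1e-3,hi-1e-3),bounds=(lo,hi))
        if best is None or r.cost<best.cost: best=r
    return best.x,np.sqrt(2*best.cost)*1000
def zdir(phi,lam):
    p,l=np.radians(phi),np.radians(lam); return np.array([np.cos(p)*np.sin(l),np.sin(p)*np.sin(l),-np.cos(l)])
E
python3 - <<'E'
from kin import *
np.set_printoptions(precision=2,suppress=True)
for th in (2.05,):
  for r in (.12,.19,.28):
    for z in (.40,.31):
      for lam,phi in [(0,0),(15,-25),(30,-25),(45,-25),(60,-25),(45,0),(45,-60)]:
        x=dpt(th,r,.005); j,e=ik(np.array([*x,z]),zdir(phi,lam)); print(r,z,lam,phi,j,'err mm %.1f'%e)
E
```

```text
0.12 0.4 0 0 [-0.42  0.76  1.28  2.09 -0.  ] err mm 3.6
0.12 0.4 15 -25 [-0.42  0.4   0.63  1.54 -0.  ] err mm 0.0
0.12 0.4 30 -25 [-0.42  0.17  0.21  1.09 -0.01] err mm 0.0
0.12 0.4 45 -25 [-0.41  0.01 -0.14  0.64 -0.02] err mm 0.0
0.12 0.4 60 -25 [-0.41 -0.08 -0.45  0.16 -0.02] err mm 0.0
0.12 0.4 45 0 [-0.6   0.07 -0.05  0.76  0.41] err mm 0.0
0.12 0.4 45 -60 [-0.18  0.15  0.06  0.9  -0.57] err mm 0.0
0.12 0.31 0 0 [-0.42  0.64  0.83  1.75  0.  ] err mm 0.0
0.12 0.31 15 -25 [-0.42  0.38  0.36  1.29 -0.  ] err mm 0.0
0.12 0.31 30 -25 [-0.42  0.18 -0.    0.86 -0.01] err mm 0.0
0.12 0.31 45 -25 [-0.41  0.05 -0.33  0.41 -0.02] err mm 0.0
0.12 0.31 60 -25 [-0.41  0.01 -0.61 -0.1  -0.02] err mm 0.0
0.12 0.31 45 0 [-0.6   0.11 -0.24  0.53  0.41] err mm 0.0
0.12 0.31 45 -60 [-0.18  0.19 -0.13  0.68 -0.57] err mm 0.0
0.19 0.4 0 0 [-0.52  0.76  1.28  2.08 -0.  ] err mm 6.9
0.19 0.4 15 -25 [-0.53  0.42  0.66  1.55  0.03] err mm 0.0
0.19 0.4 30 -25 [-0.55  0.19  0.23  1.09  0.06] err mm 0.0
0.19 0.4 45 -25 [-0.56  0.02 -0.12  0.65  0.09] err mm 0.0
0.19 0.4 60 -25 [-0.58 -0.07 -0.43  0.17  0.
[... 669 characters left out ...]
4 30 -25 [-0.71  0.24  0.3   1.12  0.13] err mm 0.0
0.28 0.4 45 -25 [-0.74  0.07 -0.06  0.67  0.21] err mm 0.0
0.28 0.4 60 -25 [-0.77 -0.01 -0.37  0.19  0.29] err mm 0.0
0.28 0.4 45 0 [-0.89  0.21  0.13  0.93  0.58] err mm 0.0
0.28 0.4 45 -60 [-0.49  0.11 -0.01  0.75 -0.38] err mm 0.0
0.28 0.31 0 0 [-0.65  0.72  0.97  1.82  0.  ] err mm 0.0
0.28 0.31 15 -25 [-0.68  0.44  0.45  1.33  0.06] err mm 0.0
0.28 0.31 30 -25 [-0.71  0.24  0.07  0.89  0.13] err mm 0.0
0.28 0.31 45 -25 [-0.74  0.12 -0.25  0.44  0.21] err mm 0.0
0.28 0.31 60 -25 [-0.77  0.08 -0.53 -0.06  0.29] err mm 0.0
0.28 0.31 45 0 [-0.89  0.24 -0.06  0.7   0.58] err mm 0.0
0.28 0.31 45 -60 [-0.49  0.15 -0.2   0.52 -0.38] err mm 0.0
```

```bash
cat >> h.py <<'E'
def oriL(phi,lam,yaw=0):
    p,l=np.radians(phi),np.radians(lam)
    z=np.array([np.cos(p)*np.sin(l),np.sin(p)*np.sin(l),-np.cos(l)]); y=np.array([np.cos(p)*np.cos(l),np.sin(p)*np.cos(l),np.sin(l)])
    return R.from_matrix(np.stack([np.cross(y,z),y,z],1))*R.from_rotvec([0,0,np.radians(yaw)])
E
python3 -c "
from h import *
print(dpt(2.05,.19,-.002))
delta([*dpt(2.05,.19,-.002),.40],oriL(-22,14))"
```

```text
[ 0.58714293 -0.33998746]
now [ 0.561  -0.3182  0.4163] cm to go [ 2.62 -2.18 -1.63] rotvec deg [ -4.4 -15.  -14.3] j [-0.51  0.72  1.27  2.15 -0.    1.19] F [-0.2  0.6  0.5] w 0.0512 t 13.25
```

Call:
move_arm(series=[[[0,0,0,-1.5,-5,-4.8,0.6],[0.7,-0.6,-0.2,-1.5,-5,-4.8,0.6],[0.9,-0.8,-0.3,-1.4,-5,-4.7,0.6],[0.9,-0.8,-0.3,0,0,0,0.6],[0.3,-0.3,0,0,0,0,0.6]]])

```text
clock: 13.75
eef_pos: [0.5895, -0.3407, 0.4133]
tool_rot: [0.818, 0.563, 0.066, 0.097]
ft_force: [-0.7, -0.2, 1.1]
grip_width: 0.051
```

```bash
python3 -c "
from h import *
delta([*dpt(2.05,.19,-.002),.40],oriL(-22,14))"
```

```text
now [ 0.5895 -0.3407  0.4133] cm to go [-0.24  0.07 -1.33] rotvec deg [-0.1 -0.6 -1.1] j [-0.54  0.45  0.75  1.64  0.04  1.4 ] F [-0.7 -0.2  1.1] w 0.051 t 13.75
```

Call:
move_arm(series=[[[0,0,-2,0,-0.3,-0.5,0.6],[0,0,-2.5,0,-0.3,-0.5,0.6],[0,0,-2.5,0,0,0,0.6],[0,0,-2,0,0,0,0.6],[0,0,-1,0,0,0,0.6]]])

```text
clock: 14.25
eef_pos: [0.5996, -0.3454, 0.33]
tool_rot: [0.819, 0.558, 0.074, 0.113]
ft_force: [-0.6, 0.2, 1.0]
grip_width: 0.0512
```

```bash
python3 -c "
from h import *
delta([*dpt(2.05,.19,.0),.305],oriL(-22,14))
for c in ['side']:
    p,d=snap(c,c+'10'); 
    img=cv2.imread(f'pics/{c}10.png')
    u,v={'side':(420,400),'top':(560,250)}[c]
    cv2.imwrite('pics/z10'+c+'.png',cv2.resize(img[v-100:v+100,u-130:u+130],None,fx=2.8,fy=2.8,interpolation=cv2.INTER_CUBIC))
"
```

```text
now [ 0.5996 -0.3454  0.33  ] cm to go [-1.06  0.46 -2.5 ] rotvec deg [ 0.8  1.3 -0.6] j [-0.54  0.4   0.45  1.35  0.04  1.41] F [-0.6  0.2  1. ] w 0.0512 t 14.25
```

View pics/z10side.png

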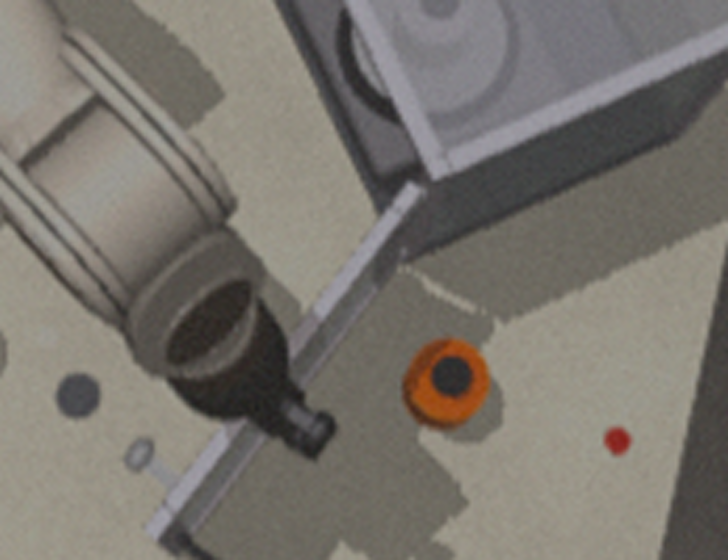

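Call:
move_arm(series=[[[-0.5,0.2,0,0.4,0.7,-0.3,0.6],[-0.5,0.2,-0.6,0.4,0.6,-0.3,0.6],[-0.2,0.1,-0.9,0,0,0,0.6],[0,0,-0.9,0,0,0,0.6],[0,0,-0.2,0,0,0,0.6]]])

```text
clock: 14.8
eef_pos: [0.5901, -0.3416, 0.3072]
tool_rot: [0.823, 0.555, 0.069, 0.104]
ft_force: [-0.5, 0.1, -0.1]
grip_width: 0.051
```

```bash
python3 -c "
from h import *
delta([*dpt(2.05,.19,.0),.305],oriL(-22,14))
from kin import *
np.set_printoptions(precision=2,suppress=True)
# door swing plan
for th in np.arange(2.05,.3,-.2):
    x=dpt(th,.19,.004); a=np.degrees(th-2.05)
    phi=np.degrees(np.arctan2(x[1],x[0])); 
    j,e=ik(np.array([*x,.305]),zdir(phi,10)); print(round(th,2),x,'dyaw',round(a),j,'e %.1f'%e)
"
```

```text
now [ 0.5901 -0.3416  0.3072] cm to go [-0.11  0.09 -0.22] rotvec deg [ 0.2  0.3 -0. ] j [-0.54  0.4   0.39  1.31  0.04  1.42] F [-0.5  0.1 -0.1] w 0.051 t 14.8
2.05 [ 0.59 -0.34] dyaw 0 [-0.52  0.47  0.51  1.43  0.  ] e 0.0
1.85 [ 0.56 -0.33] dyaw -11 [-0.53  0.38  0.38  1.39 -0.  ] e 0.0
1.65 [ 0.53 -0.3 ] dyaw -23 [-0.52  0.3   0.26  1.36 -0.  ] e 0.0
1.45 [ 0.5  -0.27] dyaw -34 [-0.5   0.23  0.16  1.33 -0.  ] e 0.0
1.25 [ 0.49 -0.24] dyaw -46 [-0.46  0.16  0.08  1.31  0.  ] e 0.0
1.05 [ 0.47 -0.2 ] dyaw -57 [-0.41  0.11  0.02  1.31 -0.  ] e 0.0
0.85 [ 0.47 -0.17] dyaw -69 [-0.34  0.08 -0.02  1.3  -0.  ] e 0.0
0.65 [ 0.47 -0.13] dyaw -80 [-0.26  0.06 -0.04  1.3   0.  ] e 0.0
0.45 [ 0.48 -0.09] dyaw -92 [-0.19  0.07 -0.03  1.3   0.  ] e 0.0
```

```bash
cat >> h.py <<'E'
def step(th,lam=0,r=.19,z=.305,lagyaw=0,n=5):
    a=-22+np.degrees(th-2.05)+lagyaw
    o=bot.get_obs(); q=R.from_quat(o['tool_rot']); T=oriL(a,lam)
    print('now',np.round(o['eef_pos'],4),'per row',np.round((np.array([*dpt(th,r,.004),z])-o['eef_pos'])*100/n,2),np.round(np.degrees((T*q.inv()).as_rotvec())/n,1),'j',np.round(o['joint_pos'],2),'F',np.round(o['ft_force'],1),'t',o['clock'])
E
python3 -c "
from h import *
step(1.8,8)"
```

```text
now [ 0.5901 -0.3416  0.3072] per row [-0.79  0.43 -0.04] [ 0.6  1.1 -2.9] j [-0.54  0.4   0.39  1.31  0.04  1.42] F [-0.5  0.1 -0.1] t 14.8
```

Call:
move_arm(series=[[[-0.8,0.4,0,0.6,1.1,-2.9,0.6],[-0.8,0.4,0,0.6,1.1,-2.9,0.6],[-0.8,0.4,0,0.6,1.1,-2.9,0.6],[-0.8,0.4,0,0.6,1.1,-2.9,0.6],[-0.8,0.4,0,0.6,1.1,-2.9,0.6]]])

```text
clock: 15.3
eef_pos: [0.5484, -0.321, 0.3063]
tool_rot: [0.893, 0.445, 0.03, 0.062]
ft_force: [1.4, -0.2, 0.2]
grip_width: 0.0513
```

```bash
python3 -c "
from h import *
step(1.5,2)"
```

```text
now [ 0.5484 -0.321   0.3063] per row [-0.77  0.8  -0.03] [ 0.9  0.8 -3.3] j [-0.52  0.39  0.4   1.44 -0.02  1.7 ] F [ 1.4 -0.2  0.2] t 15.3
```

Call:
move_arm(series=[[[-0.8,0.7,0,0.9,0.8,-3.3,0.6],[-0.8,0.8,0,0.9,0.8,-3.3,0.6],[-0.8,0.8,0,0.9,0.8,-3.3,0.6],[-0.8,0.8,0,0.9,0.8,-3.3,0.6],[-0.7,0.8,0,0.9,0.8,-3.3,0.6]]])

```text
clock: 15.8
eef_pos: [0.5085, -0.2815, 0.3074]
tool_rot: [0.952, 0.306, 0.007, 0.016]
ft_force: [0.6, 0.3, 0.8]
grip_width: 0.0514
```

```bash
python3 -c "
from h import *
step(1.25,0)
p,d=snap('side','side11')"
```

```text
now [ 0.5085 -0.2815  0.3074] per row [-0.46  0.83 -0.05] [ 0.3  0.2 -2.7] j [-0.5   0.37  0.37  1.55 -0.01  2.02] F [0.6 0.3 0.8] t 15.8
```

View pics/side11.png

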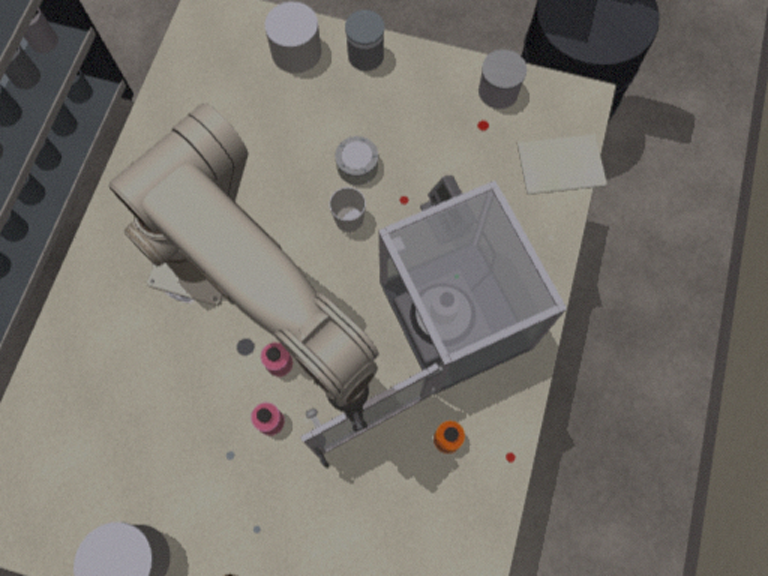

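The door is following the straddling fingers: its free edge is now at (310,440), with the hinge at (437,370). I'll carry on.

Call:
move_arm(series=[[[-0.5,0.8,0,0.3,0.2,-2.7,0.6],[-0.5,0.8,0,0.3,0.2,-2.7,0.6],[-0.5,0.8,0,0.3,0.2,-2.7,0.6],[-0.4,0.8,0,0.3,0.2,-2.7,0.6],[-0.4,0.8,0,0.3,0.2,-2.7,0.6]]])

```text
clock: 16.35
eef_pos: [0.4852, -0.2417, 0.3077]
tool_rot: [0.982, 0.189, 0.001, 0.003]
ft_force: [1.4, -0.7, 0.5]
grip_width: 0.0513
```

```bash
python3 -c "
from h import *
step(0.98,0,lagyaw=3)"
```

```text
now [ 0.4852 -0.2417  0.3077] per row [-0.27  1.02 -0.05] [ 0.1  0.  -2.4] j [-0.46  0.31  0.29  1.55 -0.    2.3 ] F [ 1.4 -0.7  0.5] t 16.35
```

Call:
move_arm(series=[[[-0.4,1,0,0,0,-2.4,0.6],[-0.3,1,0,0,0,-2.4,0.6],[-0.3,1,0,0,0,-2.4,0.6],[-0.2,1,0,0,0,-2.4,0.6],[-0.2,1,0,0,0,-2.4,0.6]]])

```text
clock: 16.85
eef_pos: [0.4709, -0.1922, 0.3078]
tool_rot: [0.997, 0.083, 0.002, 0.005]
ft_force: [-0.2, 0.1, -0.9]
grip_width: 0.0513
```

```bash
python3 -c "
from h import *
step(0.72,0,lagyaw=8)"
```

```text
now [ 0.4709 -0.1922  0.3078] per row [ 0.01  1.01 -0.06] [ 0.1  0.1 -1.9] j [-0.38  0.23  0.19  1.52 -0.01  2.59] F [-0.2  0.1 -0.9] t 16.85
```

Call:
move_arm(series=[[[0,1,0,0,0,-1.8,0.6],[0,1,0,0,0,-1.8,0.6],[0,1,0,0,0,-1.8,0.6],[0,1,0,0,0,-1.8,0.6],[0.1,0.8,0,0,0,-1.8,0.6]]])

```text
clock: 17.35
eef_pos: [0.4715, -0.1438, 0.3082]
tool_rot: [1.0, 0.003, 0.003, 0.007]
ft_force: [-0.5, -1.3, 0.9]
grip_width: 0.0512
```

```bash
python3 -c "
from h import *
step(0.55,0,lagyaw=12)
p,d=snap('side','side12')
P=cloud('side',d)[d>0]
m=(P[:,2]>.33)&(P[:,2]<.352)&(P[:,0]>.36)&(P[:,0]<.66)&(P[:,1]>-.3)&(P[:,1]<.05)
rel=P[m][:,:2]-H; e=np.array([np.cos(.7083),np.sin(.7083)]); n=np.array([-e[1],e[0]])
k=(rel@e<-.012)&(rel@n>.02)&(np.linalg.norm(rel,axis=1)<.31); an=np.degrees(np.arctan2(-rel[k]@e,rel[k]@n)); print(k.sum(),np.percentile(an,[10,50,90]))"
```

```text
now [ 0.4715 -0.1438  0.3082] per row [ 0.13  0.68 -0.06] [ 0.2  0.1 -1.3] j [-0.29  0.2   0.15  1.51 -0.01  2.85] F [-0.5 -1.3  0.9] t 17.35
377 [47.73268422 50.05831972 52.95783394]
```

View pics/side12.png

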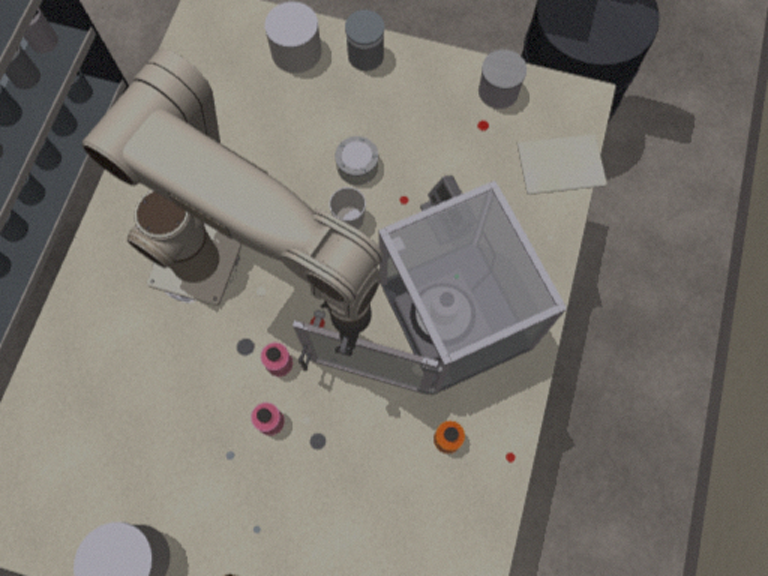

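Call:
move_arm(series=[[[0.1,0.9,0,0,0,-0.5,0.6],[0.1,1,0,0,0,-0.5,0.6],[0.2,1,0,0,0,0,0.6],[0.3,0.9,0,0,0,0,0.6],[0.2,0.5,0,0,0,0,0.6]]])

```text
clock: 17.9
eef_pos: [0.4811, -0.0976, 0.3084]
tool_rot: [1.0, -0.005, 0.004, 0.007]
ft_force: [-0.4, 0.1, -0.3]
grip_width: 0.0513
```

```bash
cat >> h.py <<'E'
def door(fn,c='side'):
    p,d=snap(c,fn)
    P=cloud(c,d)[d>0]
    m=(P[:,2]>.325)&(P[:,2]<.352)&(P[:,0]>.36)&(P[:,0]<.68)&(P[:,1]>-.4)&(P[:,1]<.1)
    rel=P[m][:,:2]-(H-[0,.0014]); e=np.array([np.cos(.7083),np.sin(.7083)]); n=np.array([-e[1],e[0]])
    k=(rel@e<-.014)&(np.linalg.norm(rel,axis=1)>.03)&(np.linalg.norm(rel,axis=1)<.31); an=np.degrees(np.arctan2(-rel[k]@e,rel[k]@n)); print('door deg',k.sum(),np.percentile(an,[10,50,90]) if k.sum() else None)
E
python3 -c "
from h import *
delta([.46,-.2,.42],oriL(-90,0))
door('side13')"
```

```text
now [ 0.4811 -0.0976  0.3084] cm to go [ -2.11 -10.24  11.16] rotvec deg [0.9 0.4 0.6] j [-0.19  0.19  0.15  1.51 -0.01  2.96] F [-0.4  0.1 -0.3] w 0.0513 t 17.9
door deg 401 [32.49227603 34.53195227 38.73715183]
```

Call:
move_arm(series=[[[0,0,1.5,0,0,0,0.6],[0,0,2.5,0,0,0,0.6],[0,0,3,0,0,0,0.6],[0,0,3,0,0,0,0.3],[0,0,1,0,0,0,0]]])

```text
clock: 18.45
eef_pos: [0.4806, -0.095, 0.4192]
tool_rot: [1.0, -0.003, 0.001, 0.006]
ft_force: [0.2, 0.3, 0.3]
grip_width: 0.023
```

```bash
python3 -c "
from h import *
print(dpt(.6,.25),dpt(.6,.25,.08),dpt(.6,.25,.12))
delta([*dpt(.6,.25,.10),.42],ori(40,30,-1))
door('side14')
from kin import *
np.set_printoptions(precision=2,suppress=True)
for t in (.6,.3,.0):
  for z in (.42,.26): print(t,z,ik(np.array([*dpt(t,.25,.02+.13*t),z]),zdir(40,30)))
"
```

```text
[ 0.41854401 -0.09970028] [ 0.3978081 -0.1769662] [ 0.38744014 -0.21559915]
now [ 0.4806 -0.095   0.4192] cm to go [ -8.8  -10.13   0.08] rotvec deg [ 11.  -28.4  39.6] j [-0.19  0.23  0.47  1.81 -0.01  2.96] F [0.2 0.3 0.3] w 0.023 t 18.45
door deg 426 [32.01196412 34.14008787 38.2590213 ]
0.6 0.42 (array([-0.81,  0.02,  0.13,  1.64,  0.52]), np.float64(5.5479106774420564e-11))
0.6 0.26 (array([-0.81,  0.05, -0.26,  1.23,  0.52]), np.float64(5.943165504711416e-12))
0.3 0.42 (array([-0.53, -0.12, -0.01,  1.49,  0.49]), np.float64(4.240685520408837e-10))
0.3 0.26 (array([-0.53, -0.09, -0.39,  1.08,  0.49]), np.float64(5.5607033050299026e-11))
0.0 0.42 (array([-0.23, -0.1 ,  0.  ,  1.34,  0.41]), np.float64(1.2916733897821317e-07))
0.0 0.26 (array([-0.23, -0.06, -0.38,  0.92,  0.41]), np.float64(1.2860981385260056e-11))
```

Call:
move_arm(series=[[[-1,-2,0.3,1.8,-4.7,6.6,0],[-1.5,-2,0,1.8,-4.7,6.6,0],[-1.5,-2,0,1.8,-4.7,6.6,0],[-1.5,-2,0,1.8,-4.7,6.6,0],[-1.5,-2,0,1.8,-4.7,6.6,0]]])

```text
clock: 19.0
eef_pos: [0.4168, -0.1893, 0.4196]
tool_rot: [0.936, 0.28, 0.2, -0.069]
ft_force: [-0.3, -0.6, -0.4]
grip_width: 0.0004
```

```bash
python3 -c "
from h import *
delta([*dpt(.6,.25,.10),.26],ori(40,30,-1))
"
```

```text
now [ 0.4168 -0.1893  0.4196] cm to go [ -2.42  -0.69 -15.96] rotvec deg [ 2.6 -5.1  6.4] j [-0.69  0.02  0.17  1.6   0.41  1.89] F [-0.3 -0.6 -0.4] w 0.0004 t 19.0
```

Call:
move_arm(series=[[[-1.2,-0.4,-1,2.6,-5.1,6.4,0],[-0.8,-0.3,-3,0,0,0,0],[-0.4,-0.2,-4,0,0,0,0],[0,0,-4,0,0,0,0],[0,0,-3,0,0,0,0]]])

```text
clock: 19.5
eef_pos: [0.3896, -0.2042, 0.2659]
tool_rot: [0.909, 0.326, 0.246, -0.083]
ft_force: [-0.8, -0.3, -0.5]
grip_width: 0.0003
```

```bash
python3 -c "
from h import *
delta([*dpt(.6,.25,.02),.26],ori(40,30,-1))
door('side15')
"
```

```text
now [ 0.3896 -0.2042  0.2659] cm to go [ 2.38  8.51 -0.59] rotvec deg [0.4 0.4 0.7] j [-0.83  0.04 -0.25  1.24  0.52  1.63] F [-0.8 -0.3 -0.5] w 0.0003 t 19.5
door deg 590 [32.09084802 34.64968211 67.4963282 ]
```

View pics/side15.png

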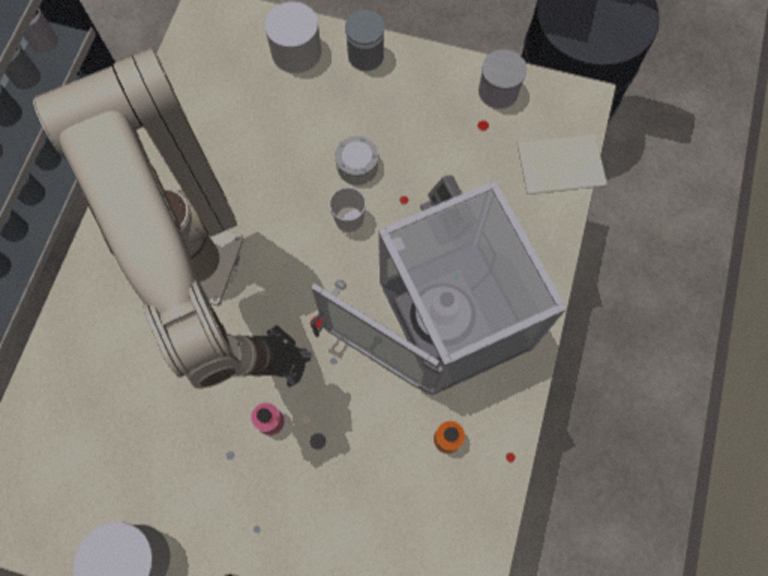

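Call:
move_arm(series=[[[0.4,1,0,0,0,0,0],[0.5,1.3,0,0,0,0,0],[0.4,1.3,0,0,0,0,0],[0.3,1,0,0,0,0,0],[0.2,0.7,0,0,0,0,0]]])

```text
clock: 20.05
eef_pos: [0.4079, -0.1459, 0.2646]
tool_rot: [0.909, 0.325, 0.245, -0.086]
ft_force: [0.2, 0.4, 0.1]
grip_width: -0.0002
```

```bash
cat >> h.py <<'E'
def push(th,r=.25,off=.02,z=.26,n=5):
    o=bot.get_obs(); q=R.from_quat(o['tool_rot']); p=o['eef_pos'][:2]-H
    a=np.radians(40.6);x=np.array([np.cos(a),np.sin(a)]);y=np.array([-x[1],x[0]])
    print('tcp',np.round(o['eef_pos'],4),'r %.3f ang %.3f'%(np.hypot(*p),np.arctan2(-p@x,p@y)),'per row',np.round((np.array([*dpt(th,r,off),z])-o['eef_pos'])*100/n,2),np.round(np.degrees((ori(40,30,-1)*q.inv()).as_rotvec())/n,1),'F',np.round(o['ft_force'],1),'Fn %.1f'%(o['ft_force'][:2]@np.array([np.cos(a+th),np.sin(a+th)])),'t',o['clock'])
E
python3 -c "
from h import *
push(.55); door('side16')
"
```

```text
tcp [ 0.4079 -0.1459  0.2646] r 0.253 ang 0.789 per row [ 0.16  0.78 -0.09] [0.  0.  0.1] F [0.2 0.4 0.1] Fn 0.4 t 20.05
door deg 610 [32.25064109 34.82509186 56.8698634 ]
```

Call:
move_arm(series=[[[0.2,0.7,-0.1,0,0,0,0],[0.2,0.7,-0.1,0,0,0,0],[0.2,0.7,-0.1,0,0,0,0],[0.2,0.6,0,0,0,0,0],[0.2,0.6,0,0,0,0,0]]])

```text
clock: 20.6
eef_pos: [0.4197, -0.1103, 0.2637]
tool_rot: [0.909, 0.325, 0.246, -0.085]
ft_force: [-0.5, -0.2, -0.1]
grip_width: 0.0002
```

```bash
python3 -c "
from h import *
push(.4); door('side17')
"
```

```text
tcp [ 0.4197 -0.1103  0.2637] r 0.246 ang 0.640 per row [ 0.15  0.79 -0.07] [0.  0.1 0.1] F [-0.5 -0.2 -0.1] Fn -0.4 t 20.6
door deg 628 [32.25208259 34.73873058 48.60585326]
```

Call:
move_arm(series=[[[0.2,0.6,0,0,0,0,0],[0.2,0.6,0,0,0,0,0],[0.2,0.6,0,0,0,0,0],[0.3,0.6,0,0,0,0,0],[0.3,0.6,0,0,0,0,0]]])

```text
clock: 21.15
eef_pos: [0.4324, -0.0777, 0.2634]
tool_rot: [0.909, 0.325, 0.246, -0.085]
ft_force: [-0.3, 0.6, 0.2]
grip_width: 0.0001
```

```bash
python3 -c "
from h import *
push(.3); door('side18')
"
```

```text
tcp [ 0.4324 -0.0777  0.2634] r 0.244 ang 0.498 per row [ 0.11  0.59 -0.07] [0.  0.1 0.1] F [-0.3  0.6  0.2] Fn 0.4 t 21.15
door deg 623 [24.22152047 26.97238652 40.35954872]
```

Call:
move_arm(series=[[[0.2,0.6,0,0,0,0,0],[0.2,0.6,0,0,0,0,0],[0.2,0.6,0,0,0,0,0],[0.3,0.6,0,0,0,0,0],[0.3,0.6,0,0,0,0,0]]])

```text
clock: 21.7
eef_pos: [0.4458, -0.045, 0.2637]
tool_rot: [0.909, 0.325, 0.246, -0.085]
ft_force: [0.2, -0.1, -0.3]
grip_width: 0.0001
```

```bash
python3 -c "
from h import *
push(.2); door('side19')
"
```

```text
tcp [ 0.4458 -0.045   0.2637] r 0.245 ang 0.353 per row [ 0.09  0.37 -0.07] [0.  0.1 0.1] F [ 0.2 -0.1 -0.3] Fn -0.0 t 21.7
door deg 601 [16.27456766 19.26277143 32.70724793]
```

Call:
move_arm(series=[[[0.3,0.5,0,0,0,0,0],[0.3,0.5,0,0,0,0,0],[0.3,0.4,0,0,0,0,0],[0.3,0.4,0,0,0,0,0],[0.3,0.4,0,0,0,0,0]]])

```text
clock: 22.25
eef_pos: [0.4621, -0.0204, 0.2637]
tool_rot: [0.909, 0.325, 0.246, -0.086]
ft_force: [0.6, -1.1, -0.1]
grip_width: 0.0003
```

```bash
python3 -c "
from h import *
push(.1); door('side20')
"
```

```text
tcp [ 0.4621 -0.0204  0.2637] r 0.245 ang 0.233 per row [ 0.06  0.28 -0.07] [0.  0.1 0.1] F [ 0.6 -1.1 -0.1] Fn -0.4 t 22.25
door deg 555 [ 9.63551055 12.6162493  26.45217625]
```

Call:
move_arm(series=[[[0.25,0.35,0,0,0,0,0],[0.25,0.35,0,0,0,0,0],[0.25,0.35,0,0,0,0,0],[0.25,0.35,0,0,0,0,0],[0.25,0.35,0,0,0,0,0]]])

```text
clock: 22.8
eef_pos: [0.4756, -0.0021, 0.2633]
tool_rot: [0.909, 0.325, 0.246, -0.085]
ft_force: [-8.6, -10.7, 6.5]
grip_width: -0.0002
```

```bash
python3 -c "
from h import *
push(.05); door('side21')
"
```

```text
tcp [ 0.4756 -0.0021  0.2633] r 0.246 ang 0.140 per row [-0.04  0.11 -0.07] [0.  0.1 0.1] F [ -8.6 -10.7   6.5] Fn -13.6 t 22.8
door deg 462 [ 4.72932154  7.90428245 21.06511324]
```

```bash
python3 -c "
from h import *
push(.05)
for c in ['side','top']:
    p,d=snap(c,c+'22'); img=cv2.imread(f'pics/{c}22.png')
    u,v={'side':(400,310),'top':(410,270)}[c]
    cv2.imwrite('pics/z22'+c+'.png',cv2.resize(img[v-100:v+100,u-130:u+130],None,fx=2.8,fy=2.8,interpolation=cv2.INTER_CUBIC))
push(.05)
"
```

```text
tcp [ 0.4758 -0.002   0.2635] r 0.246 ang 0.139 per row [-0.05  0.1  -0.07] [0.  0.1 0.1] F [-1.5 -2.3  1.6] Fn -2.7 t 22.85
tcp [ 0.4758 -0.0017  0.2636] r 0.246 ang 0.138 per row [-0.05  0.1  -0.07] [0.  0.1 0.1] F [ 0.1 -0.9  0.3] Fn -0.6 t 22.95
```

View pics/z22side.png

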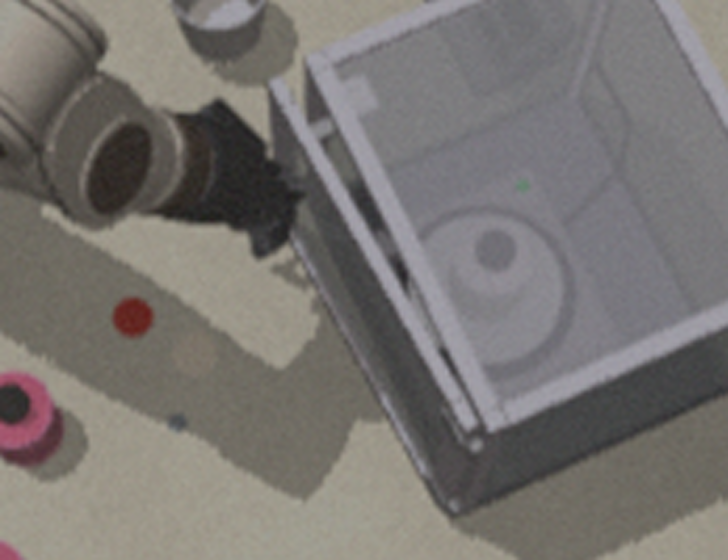

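View pics/z22top.png

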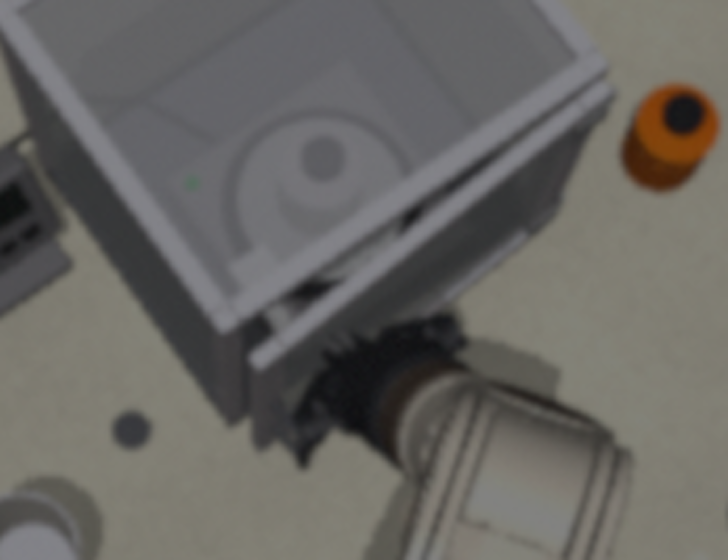

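Call:
move_arm(series=[[[-0.6,-0.5,0,0,0,0,0],[-0.4,-0.2,-0.2,3.8,-4.6,0,0],[-0.2,0.2,-0.2,3.8,-4.6,0,0],[0,0.2,0,2,-2.4,0,0],[0,0,0,0,0,0,0]]])

```text
clock: 23.45
eef_pos: [0.4633, -0.0037, 0.2607]
tool_rot: [0.866, 0.311, 0.369, -0.13]
ft_force: [0.1, -0.2, -0.5]
grip_width: 0.0002
```

```bash
python3 -c "
from h import *
push(.05,.26)
q=R.from_quat(bot.get_obs()['tool_rot']); print(np.degrees(np.arccos(-q.apply([0,0,1])[2])))
door('side23')
"
```

```text
tcp [ 0.4633 -0.0037  0.2607] r 0.254 ang 0.177 per row [ 0.07  0.28 -0.01] [-2.   2.5  0.1] F [ 0.1 -0.2 -0.5] Fn -0.1 t 23.45
46.029615604356934
door deg 525 [ 4.67973429  9.63977419 28.86140075]
```

Call:
move_arm(series=[[[0.25,0.3,0,0,0,0,0],[0.25,0.3,0,0,0,0,0],[0.25,0.3,0,0,0,0,0],[0.25,0.25,0,0,0,0,0],[0.25,0.25,0,0,0,0,0]]])

```text
clock: 24.0
eef_pos: [0.4783, 0.0103, 0.2631]
tool_rot: [0.867, 0.312, 0.367, -0.127]
ft_force: [-4.2, -3.5, 2.4]
grip_width: 0.0003
```

```bash
python3 -c "
from h import *
push(.05,.26)
"
```

```text
tcp [0.4783 0.0103 0.2631] r 0.252 ang 0.096 per row [-0.23  0.   -0.06] [-1.9  2.5  0.1] F [-4.2 -3.5  2.4] Fn -5.5 t 24.0
```

Call:
move_arm(series=[[[0.25,0.25,0,0,0,0,0],[0.25,0.25,0,0,0,0,0],[0.25,0.2,0,0,0,0,0],[0.25,0.2,0,0,0,0,0],[0.25,0.2,0,0,0,0,0]]])

```text
clock: 24.5
eef_pos: [0.4842, 0.0159, 0.263]
tool_rot: [0.873, 0.305, 0.36, -0.121]
ft_force: [-39.2, -21.5, 23.4]
grip_width: -0.0001
```

```bash
python3 -c "
from h import *
push(.0,.26); door('side24')
"
```

```text
tcp [0.4842 0.0159 0.263 ] r 0.252 ang 0.064 per row [-0.17  0.08 -0.06] [-1.8  2.3  0.3] F [-39.2 -21.5  23.4] Fn -43.8 t 24.5
door deg 239 [13.35491186 17.73462462 23.65546232]
```

Call:
move_arm(series=[[[-0.3,-0.2,0,0,0,0,0],[-0.8,-0.7,0,0,0,0,0],[-1.5,-1.2,0,0,0,0,0],[-2,-1.7,0,0,0,0,0],[-2,-1.7,0,0,0,0,0]]])

```text
clock: 25.05
eef_pos: [0.4185, -0.0378, 0.2669]
tool_rot: [0.871, 0.31, 0.363, -0.12]
ft_force: [-0.1, -0.7, -0.5]
grip_width: -0.0002
```

```bash
python3 -c "
from h import *
push(.0,.26)
for c in ['side','top']:
    p,d=snap(c,c+'25'); img=cv2.imread(f'pics/{c}25.png')
    u,v={'side':(430,310),'top':(400,230)}[c]
    cv2.imwrite('pics/z25'+c+'.png',cv2.resize(img[v-100:v+100,u-130:u+130],None,fx=2.8,fy=2.8,interpolation=cv2.INTER_CUBIC))
"
```

```text
tcp [ 0.4185 -0.0378  0.2669] r 0.273 ang 0.379 per row [ 1.14  1.15 -0.14] [-1.8  2.4  0.2] F [-0.1 -0.7 -0.5] Fn -0.5 t 25.05
```

View pics/z25side.png

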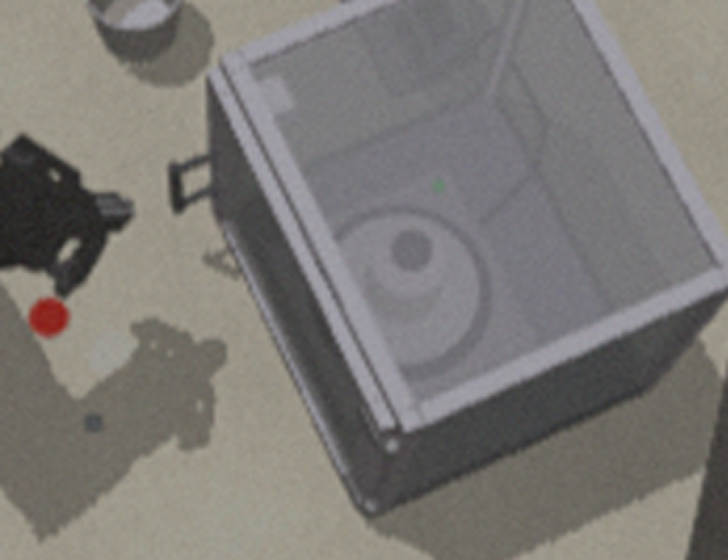

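View pics/z25top.png

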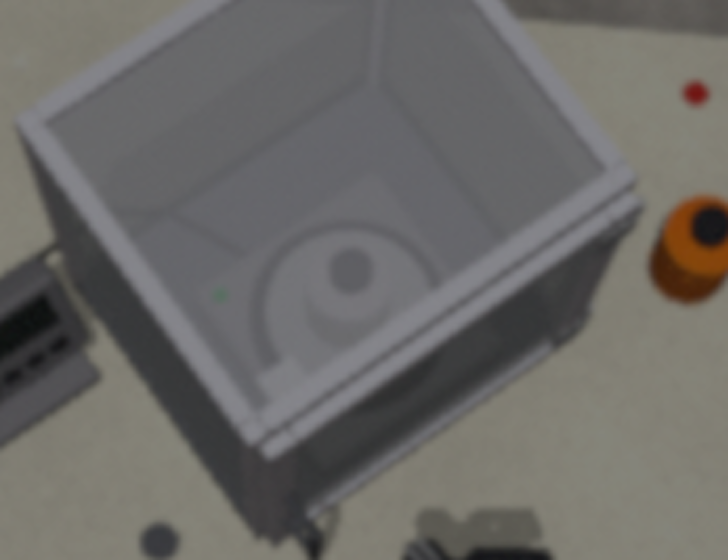

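Both views show the leaf flush and parallel with the frame: side crop edge runs (215,70) to (390,430), top crop (265,445) to (640,205). The tin is still on the pan. I'll back off further and check numerically.

Call:
move_arm(series=[[[-1.5,-1.5,1,0,0,0,0],[-1.5,-1.5,2,0,0,0,0],[-1,-1.5,2,0,0,0,0],[-0.5,-1,1,0,0,0,0],[0,0,0,0,0,0,0]]])

```text
clock: 25.65
eef_pos: [0.3745, -0.0947, 0.3297]
tool_rot: [0.87, 0.31, 0.363, -0.12]
ft_force: [0.8, 0.0, -0.3]
grip_width: 0.0001
```

```bash
python3 - <<'E'
from h import *
np.set_printoptions(precision=4,suppress=True)
for c in ['side','top']:
    p,d=snap(c,c+'26'); P=cloud(c,d)[d>0]
    x,y,a={'side':(.6619,.0392,.7083),'top':(.6610,.0460,.7093)}[c]; e=np.array([np.cos(a),np.sin(a)]); n=np.array([-e[1],e[0]])
    t=(P[:,:2]-[x,y])@np.stack([e,n],1); m=(P[:,2]>.335)&(P[:,2]<.352)&(t[:,0]>-.2)&(t[:,0]<-.1)
    ys=np.arange(-.13,.14,.02); fr=[np.percentile(t[m&(abs(t[:,1]-k)<.01),0],3) for k in ys]
    print(c,'front edge by y',np.array(fr),'slope rad',-np.polyfit(ys,fr,1)[0])
    for tgt in ['cup','squat_tin','tin','indicator']: print(tgt,[(np.round(r['at'],3),round(r['confidence'],2)) for r in bot.find_in(c,tgt)][:5])
    i=bot.camera_info(c); T=np.linalg.inv(np.array(i['cam_to_world'])); f=192/np.tan(np.radians(i['vfov'])/2); img=cv2.imread(f'pics/{c}26.png'); pc=np.array([x,y])-.04*e
    def pr(X): X=T@[*X,1]; return np.array([X[0]/X[2]*f+i['cx'],X[1]/X[2]*f+i['cy']])*1.5+.25
    for z,r,col in [(.08,.065,(0,255,0)),(.189,.016,(0,255,255))]:
        poly=np.array([pr([pc[0]+r*np.cos(q),pc[1]+r*np.sin(q),z]) for q in np.linspace(0,6.28,60)])
        img=cv2.polylines(img,[(poly*16).astype(int)],True,col,1,cv2.LINE_AA,4)
    cv2.imwrite(f'pics/f{c}.png',img)
E
```

```text
side front edge by y [-0.1466 -0.1471 -0.1475 -0.1471 -0.1471 -0.1467 -0.1476 -0.1472 -0.1469
 -0.1479 -0.1473 -0.1474 -0.1469 -0.1466] slope rad 0.0002504132524909097
cup [(array([0.337, 0.227, 0.055]), 0.93)]
squat_tin [(array([0.321, 0.355, 0.065]), 0.68)]
tin [(array([ 0.292, -0.199,  0.082]), 0.79), (array([ 0.715, -0.266,  0.084]), 0.65), (array([ 0.319, -0.33 ,  0.081]), 0.59)]
indicator [(array([0.551, 0.31 , 0.09 ]), 0.57)]
top front edge by y [-0.1461 -0.1471 -0.1467 -0.1469 -0.1467 -0.1459 -0.1464 -0.1471 -0.1471
 -0.1469 -0.1471 -0.1465 -0.1468 -0.1465] slope rad 0.0007399601772515531
cup [(array([0.342, 0.221, 0.01 ]), 0.85)]
squat_tin [(array([0.309, 0.363, 0.065]), 0.95)]
tin [(array([ 0.274, -0.171,  0.081]), 0.78), (array([ 0.71 , -0.247,  0.084]), 0.78), (array([ 0.32 , -0.319,  0.084]), 0.72)]
indicator [(array([0.572, 0.285, 0.073]), 0.67)]
```

View pics/fside.png

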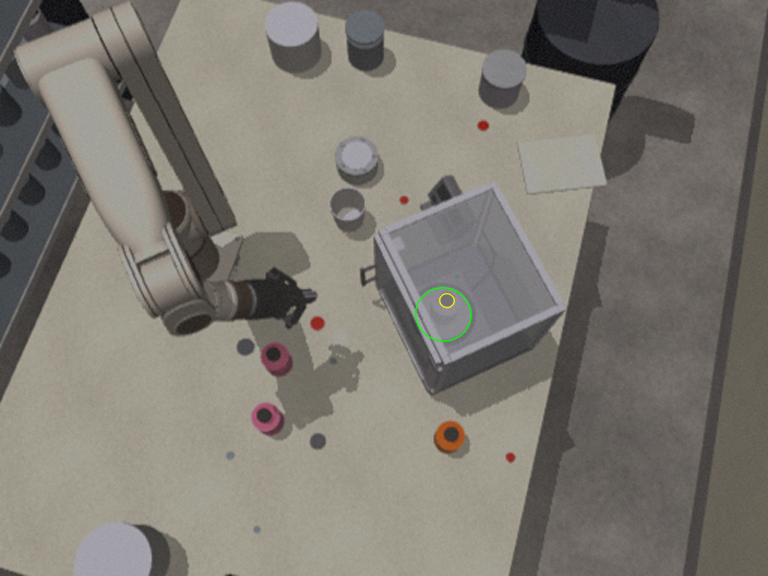

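View pics/ftop.png

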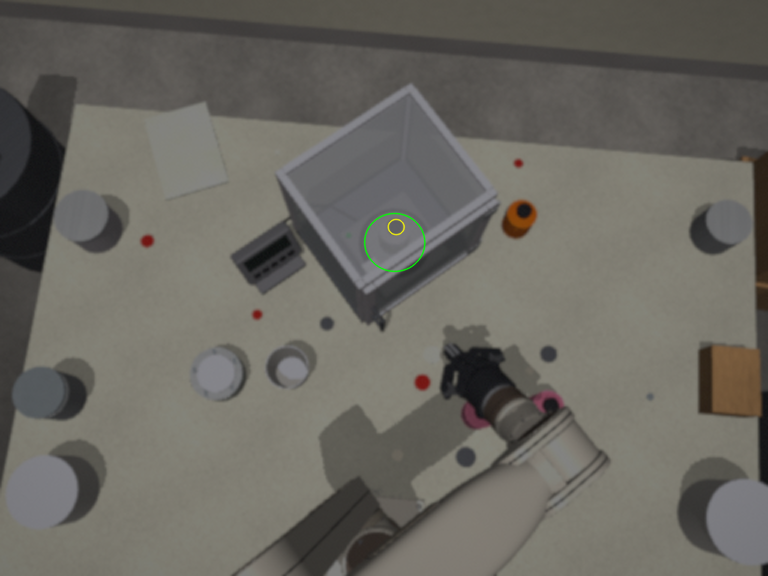

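The leaf edge is parallel to the frame within 0.001 rad in both cameras. The tin's cap is still on the pan's axis, nothing else has moved, and the arm is clear. I'm handing the job in.

```bash
python3 -c "
from h import *
print(bot.job_done()); o=bot.get_obs(); print(o['clock'],o['ft_force'])"
```

```text
the job is handed in; nothing more can be done
None
the job is handed in; nothing more can be done
```

The grey slim tin is standing upright in the middle of the scale pan, and the shield's door is shut on its catch. I handed the job in at about 26 s of the 72 s allowed; the system gives no verdict.

**How it went:** I gripped the tin with the tool leaning about 48° and lowered it gently onto the pan. I led the door most of the way by straddling its top edge, then pushed it through the catch with closed fingertips.

**Last checks:**
- **Door:** it lies parallel to the frame within 0.001 rad in both cameras, and it stayed shut after I backed off.
- **Tin:** its cap lined up with the pan's axis in both pictures, to about 2 mm by eye. After the door was shut, the cap could only be seen faintly through the roof.
- **Other things:** the cup, squat tin and look-alikes show where they were. The network's positions vary by a few mm, and one look-alike's readings varied by up to about 25 mm in one camera, but the pictures show no shift.

**What did not go cleanly:**
- **Camera offset:** the two cameras disagreed by about 6 mm in y. I corrected for this using the gripper's known position.
- **First push at the catch:** it stopped early at about 14 N, probably because the gripper's body touched the top of the leaf. I backed off, leaned the tool more and pushed again with the fingertips only.
- **Last push:** I measured about 50 N at the wrist, under the 120 N limit. By then the door was already home and at rest.

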